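Check-weigh the tins on the locking balance

ROBOT

A 6-joint arm with a two-finger parallel gripper is mounted at the origin on the work surface. World frame = base frame: x ahead of the robot, y to its left, z up, the work surface at z = 0. Lengths are in m, angles in rad, forces in N, time in s.
With the tool pointing down it reaches from about 0.35 to 0.85 m from the base axis. Payload 8.1 kg.
Tool frame: the origin (TCP) lies on the centre line of the jaws, within the pads' length; the fingertips stand robot.tip_extent ahead of it and the grasp point (between the pads) lies 11 mm behind it (robot.tip_extent is the distance from the TCP to the fingertips, in m); y points along the fingers, z is the direction in which the jaws open and shut, and the axes are right-handed (so a half turn about y gives the same grasp; the last joint's range is limited). The gripper opens to 93 mm and grips with 3 to 60 N. Pads are 15 mm wide; open, the fingers measure 128 mm over their backs; the gripper's body (75 mm by 188 mm) begins 65 mm behind the grasp point.
Start: joints at [-1.285, 0.13, 1.488, -0, 1.523, -0.085], TCP at [0.217, -0.559, 0.227] pointing down, gripper open.
Joint ranges: [-2.96, 2.96], [-0.89, 2.26], [0.02, 2.5], [-1.34, 4.48], [0, 2.73], [-2.66, 2.66]. Speed limits (rad/s): [2.39, 2.39, 2.79, 3.14, 3.14, 3.14].

INTERFACE

Orientations are given as a rotation vector (axis times angle).
In Python, from plant import monitor, optics, robot gives the robot as it stands.
- The arm moves only by the shell command python3 -m inch 'ROWS' [OPENING] [FORCE]. ROWS is JSON, a list that holds one entry, the list of rows, each a list of 6 numbers: the shift along the tool's x, y, z in mm, then the turn, a rotation vector about the tool's x, y, z in rad. A call has 1 to 8 rows; each row shifts and turns the commanded pose from where the row before left it, along the tool's axes as they then stand; what a row does not reach is not made up. A row lasts 1/8 s, in which the tool goes at most 62.5 mm and 10.7 degrees, less where a joint would pass 70% of its speed; a pose out of reach is approached as far as the arm can. A call is refused whole if a number of a shift passes 62.5 or a number of a turn 0.188, either way. A call with a gripper value outside its range is refused whole. OPENING is the finger opening in mm, from 0 to 93, set as the call begins (- or left out, the last holds). The fingers move at their own pace and stop on an object; FORCE is the grip in N (left out, the last holds). Time passes only in rows, so rows that do not move let the fingers close. It gives the time, the measured TCP pose, the force and the opening at its end, in the units of the state.
- monitor.read_state(): the state, without advancing time (a new reading comes with each control period).
- optics.read_camera(name): name is "side" or "top" or "wrist"; returns a dict with "image" (480x640x3 uint8, blue, green, red), "fx", "fy", "cx", "cy" (pixels), "rvec" (rotation vector, rad) and "tvec" (3), from world to camera coordinates, as OpenCV has them. Camera axes: x right, y down, z forward; pixel columns grow to the right and rows downward; lengths in m; the calibration is good to about 2 mm. A picture is of the moment at which its call begins. There is no depth.
- robot.close_job(): hands the job in, once; it reports no verdict.
The state is a dict: "t": time; "q": joint angles; "dq": joint speeds; "joint_torque": joint torques, N m; "tool_pos": TCP position; "orientation": TCP orientation; "force": force on the tool from outside, world axes, zero at the start; "wrist_torque": the same for the moment, N m; "opening": finger opening in m.
Only numpy, scipy, OpenCV 4.12 (cv2) and the standard library are available. Lean on these libraries where they do the work, as an engineer would, in place of code of your own. Each camera call takes 0.05 s, during which the arm holds its last target.

TASK

First clear the mug off the steel weights pan of the balance and stand it on the cork mat; then, with the beam still locked, stand every tin upright on the blue goods pan. Pull the red locking knob fully out, put weights on the steel pan until the freed beam comes to rest level with your hands off, and then push the knob fully home to lock the beam again. Leave the tins and the balancing weights standing on their pans and the mug on its mat, and do not shift the whisk, the saucepan or the bowl.

Things in the scene. Friction and masses are not known exactly. Their poses are not given: they have to be found in the camera images.
- balance: a two-pan kitchen balance fixed to the shelf: grey base 140 x 380 mm, 18 mm high, white housing 120 mm (x) by 90 mm (y), 90 mm high, in the middle, a white dial plate on top of its rear up to 173 mm high with a red needle on its rear (+x) side that stands at the middle mark when the beam is level. Origin: centre of the base's underside; its -x axis is the front (towards the robot), where the locking knob is; its y axis runs along the beam from the weights pan to the goods pan
- goods_pan_floor (a point): centre of the floor of the blue goods pan (at the +y end of the balance), a flat tray 230 mm (along the balance's x) by 116 mm (along y) outside, with a rim 8 mm high and 4 mm thick; 85 mm above the shelf when level. The pan always stays horizontal and moves up or down as the beam tilts. Axes as the balance's
- weights_pan_floor (a point): centre of the floor of the bare steel weights pan (at the -y end of the balance), same size, shape and height as the goods pan. Axes as the balance's
- beam (a joint): tilt of the balance beam in rad: 0 level, positive with the goods pan up and the weights pan down, stops at -0.06 and +0.06. The pans sit 140 mm either side of the pivot. Free, it settles within about 2 s; a difference of 200 g between the pans drives it to its stop; equal masses bring it to 0. Where things stand on a pan makes no difference. With the knob home the beam is held level (within about 0.03) whatever is on the pans
- lock_knob (a joint): travel in m of the beam lock's slide knob: 0 fully home (beam locked level), 0.035 fully out (beam free). It slides straight out along the balance's -x and clicks between two detents, one at each end: about 4 N to leave either end, falling to nothing at mid-travel, beyond which it snaps on by itself, plus 1 N of friction; the beam is fully free only when it is fully out
- knob_grip (a point): centre of the red knob, a round button 32 mm in diameter and 26 mm long with its axis horizontal along the balance's x, 62 mm above the shelf and in the fully home position 45 mm before the housing's front face; moves with the knob. Can be pinched across its sides from above
- tall_tin_1: a full closed green food tin with steel ends, upright cylinder, 60 mm diameter, 100 mm high, 400 g. Origin: centre of its underside, z up. May be absent
- tall_tin_2: a full closed green food tin with steel ends, upright cylinder, 60 mm diameter, 100 mm high, 400 g. Origin: centre of its underside, z up. May be absent
- short_tin_1: a full closed yellow food tin with steel ends, upright cylinder, 60 mm diameter, 55 mm high, 200 g. Origin: centre of its underside, z up. May be absent
- short_tin_2: a full closed yellow food tin with steel ends, upright cylinder, 60 mm diameter, 55 mm high, 200 g. Origin: centre of its underside, z up. May be absent
- big_weight_1: a steel balance weight of 400 g: a round foot of 54 mm diameter and 24 mm height, a neck of 18 mm diameter, and on top a round dark steel grip button of 28 mm diameter occupying the upper 22 mm; 60 mm high overall. Origin: centre of its underside, z up
- big_weight_2: a steel balance weight of 400 g: a round foot of 54 mm diameter and 24 mm height, a neck of 18 mm diameter, and on top a round dark steel grip button of 28 mm diameter occupying the upper 22 mm; 60 mm high overall. Origin: centre of its underside, z up
- small_weight: a steel balance weight of 200 g: a round foot of 44 mm diameter and 16 mm height, a neck of 18 mm diameter, and on top a round brass grip button of 28 mm diameter occupying the upper 22 mm; 52 mm high overall. Origin: centre of its underside, z up
- mug: a white ceramic mug, upright, 60 mm outside diameter at the rim, 85 mm high, 200 to 325 g, with a handle on its +y side; at first it stands on the weights pan. Origin: centre of its underside, z up
- mat: a round cork mat 110 mm in diameter and 5 mm thick, fixed flat on the shelf. Origin: centre of its underside
- bowl: a red melamine bowl, 130 mm in diameter, 55 mm high, a bystander. Origin: centre of its underside
- saucepan: an aluminium saucepan, 150 mm in diameter, 70 mm high, with a black handle reaching 208 mm along its +x, a bystander. Origin: centre of the pan's underside
- whisk: a steel whisk, 290 mm long, lying, a bystander; handle along its -x, wires along +x. Origin: under the front part of its handle

How it is judged:
By the outcome, as a careful person would: the job done as asked, in the order asked, and still so for the second after the job is handed in, with the robot touching nothing.
Of tall_tin_1, tall_tin_2, short_tin_1, short_tin_2 only 2 to 3 are there at a start; the rules pass over those that are not, and their reading is None.
At some moment in a run one of big_weight_1, big_weight_2, small_weight may be knocked a few centimetres aside while the robot is not near it.
It also fails if it takes over 210 s, if anything falls off the work surface, if the arm or the gripper's body presses on something with over 40 N, if the wrist force passes 120 N, or if a joint passes its speed limit or range.

## Working session

There is one attempt and no reset: what is moved stays moved. The work goes in short steps, Python scripts to look and compute and a shell command to move; the robot and the scene stay as the last step left them, time stands still between calls to the robot, and variables do not carry over. Pictures are saved under pics/ and viewed, and the job is handed in when it is done.

```bash
ls; mkdir -p pics; cat > h.py <<'E'
import numpy as np, cv2
from plant import monitor, optics, robot
def snap(n,f):
    c=optics.read_camera(n); cv2.imwrite('pics/'+f+'.png',c['image']); np.save('pics/'+f+'.npy',{k:c[k] for k in c},allow_pickle=True); return c
def load(f): return np.load('pics/'+f+'.npy',allow_pickle=True).item()
def K(c): return np.array([[c['fx'],0,c['cx']],[0,c['fy'],c['cy']],[0,0,1.]])
def ray(c,u,v):
    R=cv2.Rodrigues(np.array(c['rvec'],float))[0]; t=np.array(c['tvec'],float).ravel()
    return -R.T@t, R.T@np.array([(u-c['cx'])/c['fx'],(v-c['cy'])/c['fy'],1])
def onz(c,u,v,z):
    o,d=ray(c,u,v); return o+d*(z-o[2])/d[2]
def proj(c,p):
    return cv2.projectPoints(np.array(p,float).reshape(-1,3),np.array(c['rvec'],float),np.array(c['tvec'],float),K(c),None)[0].reshape(-1,2)
def crop(f,x0,y0,x1,y1,s,out):
    im=cv2.imread('pics/'+f+'.png')[y0:y1,x0:x1]; cv2.imwrite('pics/'+out+'.png',cv2.resize(im,None,fx=s,fy=s,interpolation=cv2.INTER_CUBIC))
def tool(): 
    s=monitor.read_state(); return np.array(s['tool_pos']),cv2.Rodrigues(np.array(s['orientation'],float))[0],s
E
python3 - <<'E'
from h import *
for n in ['side','top','wrist']: 
    c=snap(n,n+'0'); print(n,c['fx'],c['cx'],c['cy'],ray(c,320,240))
p,R,s=tool(); print(p,R.round(3),s,robot.tip_extent)
E
```

```text
pics
side 455.24490999647026 319.3535086052908 245.0947063661998 (array([0.01664934, 0.82452632, 0.69618516]), array([ 0.47713037, -0.71954158, -0.50471158]))
top 608.9345236482071 319.7254686934015 230.5400805721015 (array([ 0.38714468, -0.00911392,  1.31966959]), array([ 0.15080547, -0.00587184, -0.98866818]))
wrist 421.4943014506901 318.19082834382635 243.55361055579877 (array([ 0.29159035, -0.53030148,  0.38327413]), array([-0.25840079, -0.10274879, -0.96060461]))
[ 0.21731446 -0.55879357  0.22583536] [[-0.932 -0.     0.362]
 [-0.362  0.001 -0.932]
 [-0.    -1.    -0.001]] {'t': 0.15, 'q': array([-1.28538774e+00,  1.30965200e-01,  1.48904095e+00, -1.27180388e-05,
        1.52301525e+00, -8.53849057e-02]), 'dq': array([-2.13719280e-03, -8.55121420e-04, -4.73735509e-03, -2.53251547e-04,
        1.80852128e-04,  5.48028640e-07]), 'joint_torque': array([ 5.67927800e-04, -5.60474575e+01, -4.92334557e+01,  7.69307767e-02,
        3.05631082e-02, -1.28528804e-04]), 'tool_pos': array([ 0.21731446, -0.55879357,  0.22583536]), 'orientation': array([-0.37881799,  2.02042343, -2.01750582]), 'force': array([ 0.19646671, -0.52181653,  0.36283474]), 'wrist_torque': array([-0.00215007, -0.03438578, -0.02770384]), 'opening': 0.09314527595492537} 0.008
```

View pics/top0.png

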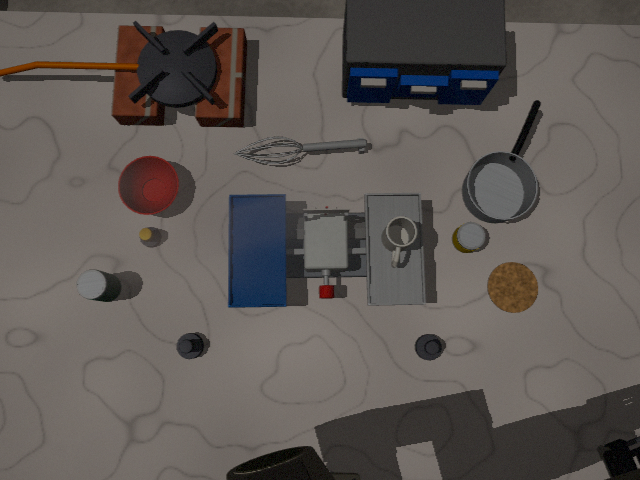

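View pics/side0.png

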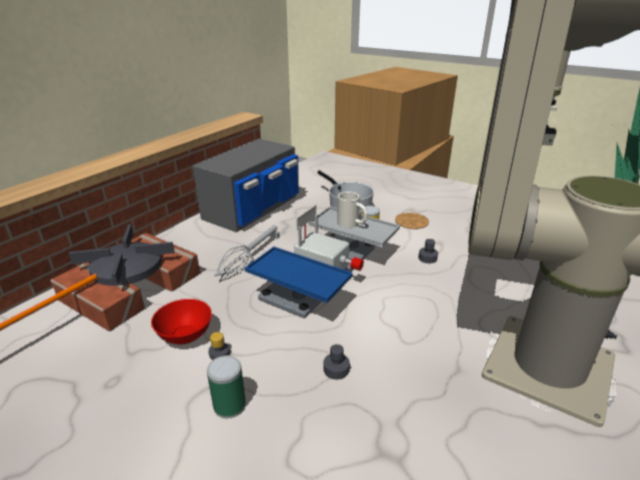

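View pics/wrist0.png

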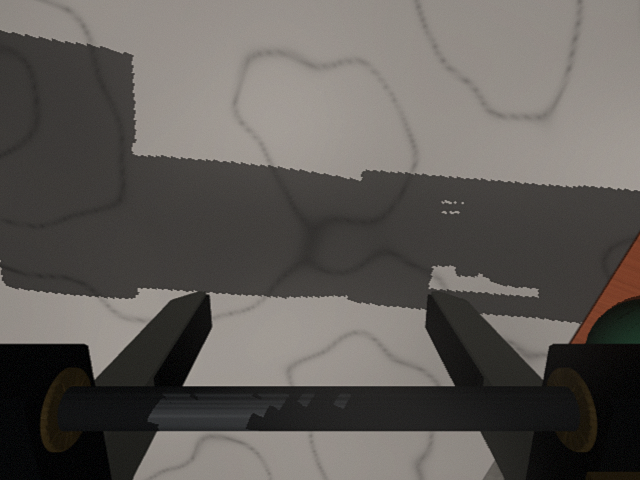

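```bash
python3 - <<'E'
from h import *
w=load('wrist0'); t=load('top0'); s=load('side0')
for u,v in [(639,235),(570,345),(630,330)]: print('w',onz(w,u,v,0),onz(w,u,v,.1))
print(proj(t,[[0,0,0]]))
for n,u,v,z in [('tall',91,285,.1),('short',473,236,.055),('smallw',147,235,.052),('bw1',187,346,.06),('bw2',427,346,.06),('mat',512,287,.005),('mugrim',401,233,.17),
 ('gp TL',230,196,.093),('gp TR',285,194,.093),('gp BR',286,306,.093),('gp BL',229,306,.093),('wp TL',366,195,.093),('wp TR',420,194,.093),('wp BR',424,303,.093),('wp BL',369,304,.093),('knob',326,291,.078),('sauce',500,188,.07),('bowl',149,185,.055)]:
  print(n,onz(t,u,v,z).round(3))
crop('top0',200,170,540,370,2.3,'c1'); crop('top0',60,170,240,370,3,'c2'); crop('side0',170,150,470,430,2.6,'c3')
E
```

```text
w [ 0.30180526 -0.84959163  0.        ] [ 0.29914009 -0.76628568  0.1       ]
w [ 0.17686791 -0.84974513  0.        ] [ 0.20680012 -0.76639913  0.1       ]
w [ 0.2136099  -0.89724887  0.        ] [ 0.23395577 -0.80150868  0.1       ]
[[306.29784038 526.18700321]]
tall [0.473 0.439 0.1  ]
short [ 0.595 -0.339  0.055]
smallw [0.584 0.347 0.052]
bw1 [0.356 0.249 0.06 ]
bw2 [ 0.365 -0.238  0.06 ]
mat [ 0.493 -0.434  0.005]
mugrim [ 0.579 -0.171  0.17 ]
gp TL [0.662 0.171 0.093]
gp TR [0.669 0.058 0.093]
gp BR [0.439 0.049 0.093]
gp BL [0.437 0.163 0.093]
wp TL [ 0.67  -0.11   0.093]
wp TR [ 0.674 -0.221  0.093]
wp BR [ 0.451 -0.227  0.093]
wp BL [ 0.447 -0.117  0.093]
knob [ 0.472 -0.031  0.078]
sauce [ 0.696 -0.394  0.07 ]
bowl [0.691 0.349 0.055]
```

View pics/c1.png

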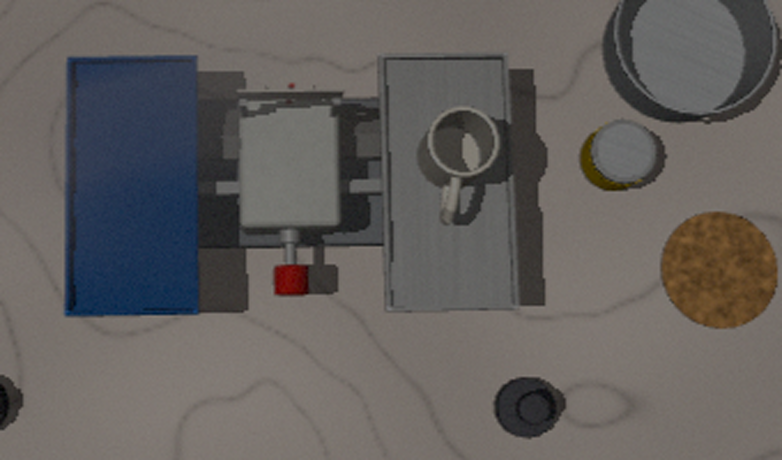

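View pics/c2.png

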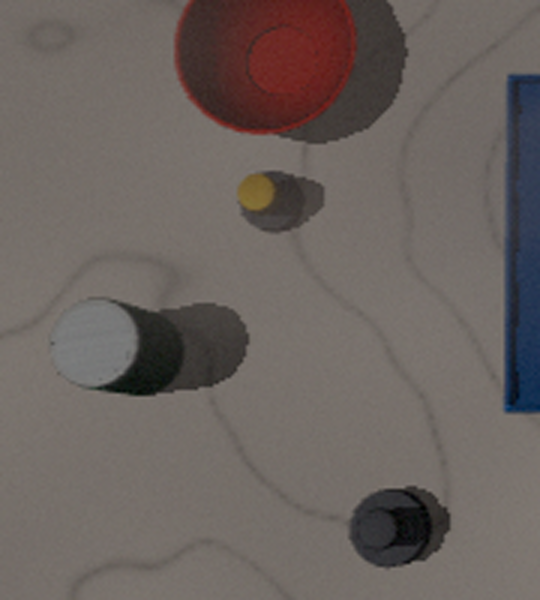

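View pics/c3.png

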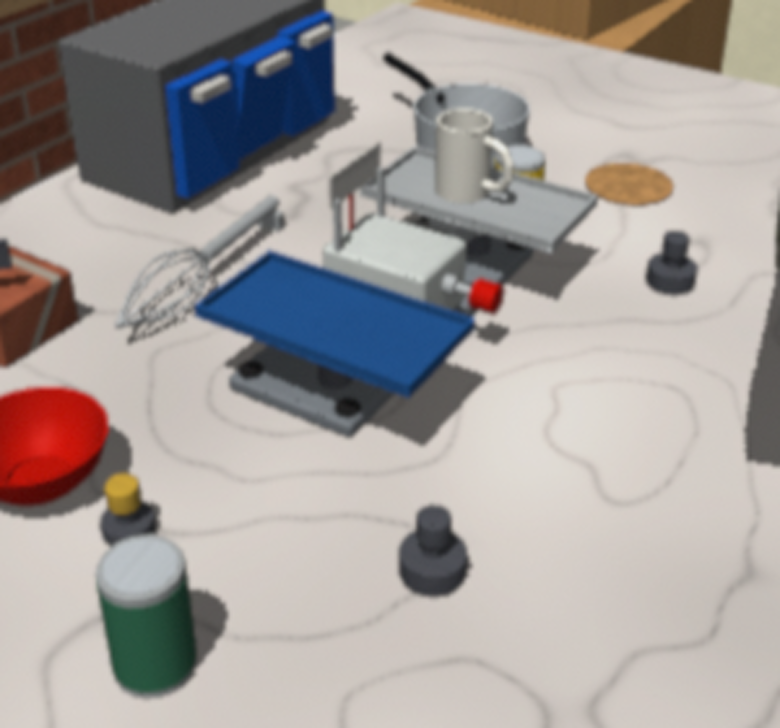

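```bash
cat >> h.py <<'E'
def circ(c,im,x,y,z,r,col=(0,255,255)):
    a=np.linspace(0,2*np.pi,60); p=proj(c,np.c_[x+r*np.cos(a),y+r*np.sin(a),z+0*a])
    cv2.polylines(im,[np.round(p*16).astype(int).reshape(-1,1,2)],True,col,1,cv2.LINE_AA,4)
def go(x,y,z):
    p,R,s=tool(); d=np.array([x,y,z])-p; print('tool-axes mm',(R.T@d*1000).round(1),'t',s['t'])
E
python3 - <<'E'
from h import *
O=[('tall',.473,.439,0,.1,.03),('short',.595,-.339,0,.055,.03),('sm',.584,.347,0,.052,.014),('b1',.356,.249,0,.06,.014),('b2',.365,-.238,0,.06,.014),('mug',.579,-.171,.085,.17,.03),('mat',.493,-.434,0,.005,.055)]
for f,cr in (('top0',None),('side0',None)):
    c=load(f); im=cv2.resize(c['image'],None,fx=1,fy=1).copy()
    big=cv2.resize(im,None,fx=3,fy=3,interpolation=cv2.INTER_CUBIC)
    c2=dict(c); 
    for k in('fx','fy','cx','cy'): c2[k]=c[k]*3
    c2['cx']+=1;c2['cy']+=1
    for n,x,y,z0,z1,r in O:
        circ(c2,big,x,y,z1,r); 
        circ(c2,big,x,y,z0 if n!='mat' else z1,{'sm':.022,'b1':.027,'b2':.027}.get(n,r),(255,255,0))
    a=np.deg2rad(1.7); Rz=np.array([[np.cos(a),-np.sin(a)],[np.sin(a),np.cos(a)]])
    for sy in(.14,-.14):
        q=np.array([[x,y] for x,y in((.115,.058),(.115,-.058),(-.115,-.058),(-.115,.058))])+[0,sy]
        q=q@Rz.T+[.556,-.029]; p=proj(c2,np.c_[q,np.full(4,.093)])
        cv2.polylines(big,[np.round(p).astype(int).reshape(-1,1,2)],True,(0,0,255),1)
    if f=='top0': cv2.imwrite('pics/o1.png',big[480:1080,210:960]);cv2.imwrite('pics/o2.png',big[480:1080,860:1640])
    else: cv2.imwrite('pics/o3.png',big[500:1100,800:1340]);cv2.imwrite('pics/o4.png',big[880:1260,450:1100])
c=load('top0'); print(onz(c,395.2,262.6,.125))
E
```

```text
[ 0.52720068 -0.16547582  0.125     ]
```

View pics/o1.png

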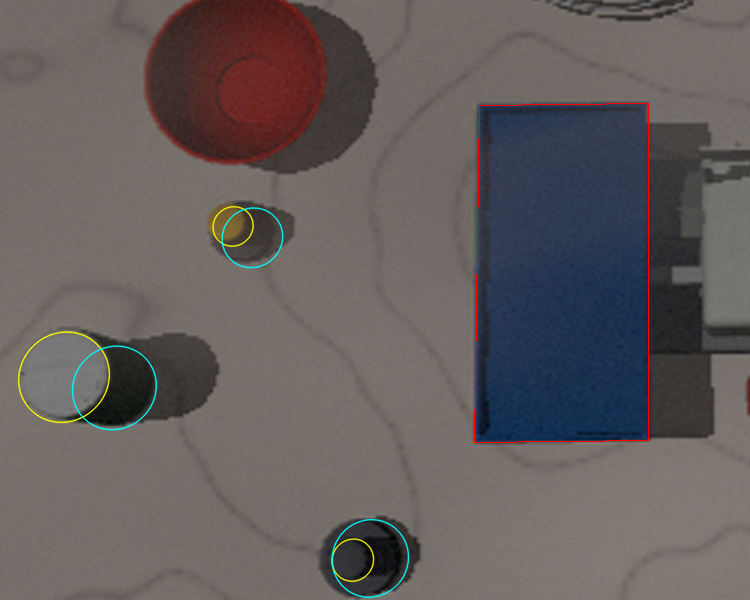

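View pics/o2.png

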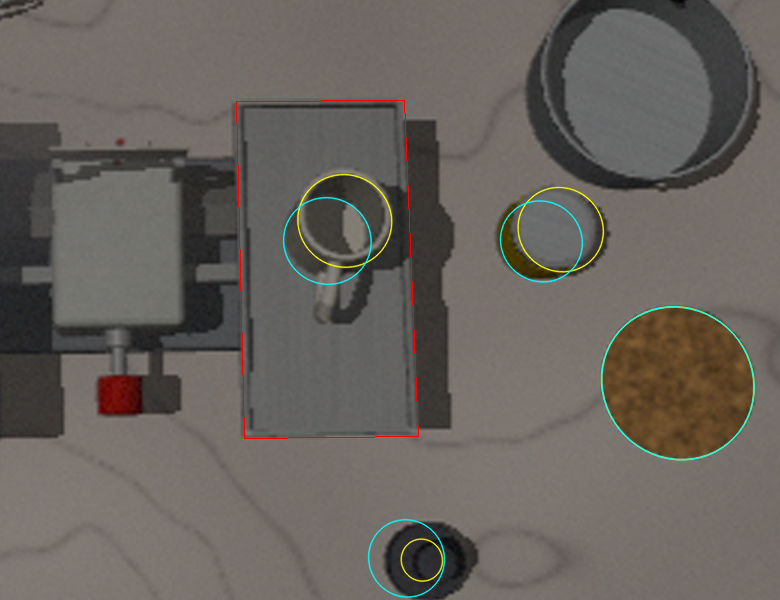

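View pics/o3.png

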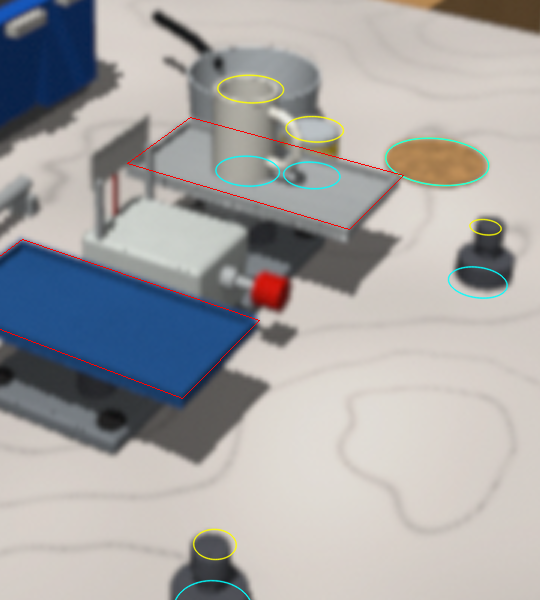

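View pics/o4.png

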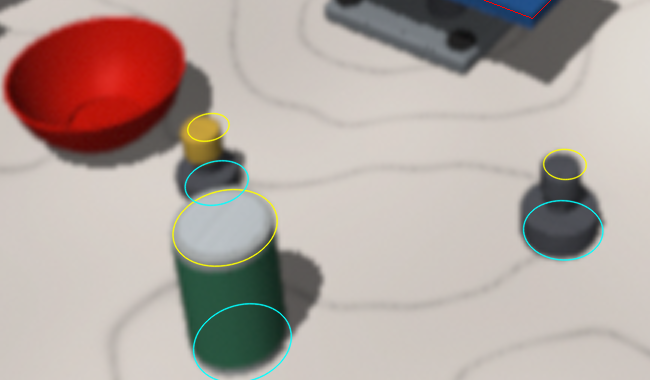

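```bash
python3 -m inch '[[[0,0,0,0,0.185,0],[0,0,0,0,0.185,0],[-38,0,-42,0,0,0],[-38,0,-42,0,0,0],[-38,0,-42,0,0,0],[-38,0,-42,0,0,0],[-38,0,-42,0,0,0],[-38,0,-42,0,0,0]]]' 80 20
python3 - <<'E'
from h import *
p,R,s=tool();print(p,R.round(3))
go(.579,-.171,.225)
E
```

```text
t: 1.15
tool_pos: [0.4461, -0.3054, 0.2265]
orientation: [-0.001, 2.221, -2.221]
force: [0.3, -0.0, 0.0]
opening: 0.0802
[ 0.44609908 -0.30542661  0.22647588] [[-1.    -0.     0.001]
 [-0.001  0.    -1.   ]
 [ 0.    -1.    -0.   ]]
tool-axes mm [-133.     1.5 -134.3] t 1.15
```

```bash
python3 -m inch '[[[-44,0,-45,0,0,0],[-44,0,-45,0,0,0],[-30,0,-30,0,0,0],[-15,0,-14,0,0,0],[0,0,0,0,0,0]]]'
python3 - <<'E'
from h import *
c=snap('wrist','w1'); 
im=c['image'].copy()
circ(c,im,.579,-.171,.17,.03); circ(c,im,.579,-.171,.085,.03,(255,255,0))
cv2.imwrite('pics/w1o.png',im); go(.579,-.171,.225)
E
```

```text
t: 1.78
tool_pos: [0.5777, -0.173, 0.2261]
orientation: [-0.004, 2.221, -2.221]
force: [0.4, -0.5, 0.3]
opening: 0.0802
tool-axes mm [-1.9  1.2 -2.9] t 1.825
```

View pics/w1o.png

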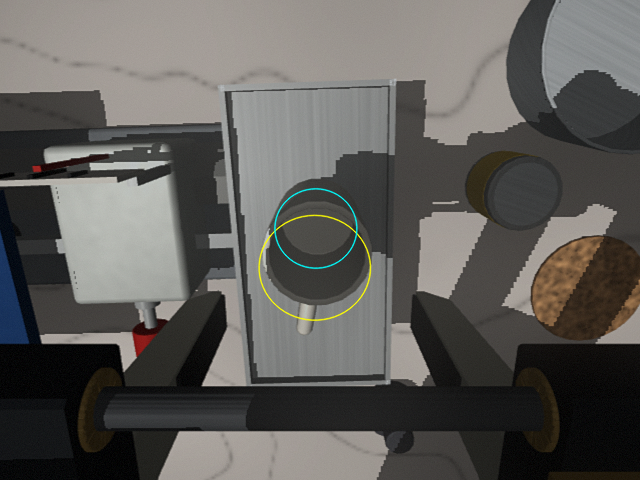

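```bash
python3 - <<'E'
from h import *
c=load('w1'); im=cv2.convertScaleAbs(c['image'],alpha=1.8)
big=cv2.resize(im,None,fx=2.5,fy=2.5,interpolation=cv2.INTER_CUBIC)
c2=dict(c)
for k in('fx','fy','cx','cy'): c2[k]=c[k]*2.5
circ(c2,big,.579,-.171,.17,.03); circ(c2,big,.585,-.172,.17,.03,(0,255,0)); circ(c2,big,.580,-.172,.16,.03,(255,0,255))
a=np.deg2rad(1.7); Rz=np.array([[np.cos(a),-np.sin(a)],[np.sin(a),np.cos(a)]])
q=np.array([[x,y] for x,y in((.115,.058),(.115,-.058),(-.115,-.058),(-.115,.058))])+[0,-.14]
q=q@Rz.T+[.556,-.029]; p=proj(c2,np.c_[q,np.full(4,.093)])
cv2.polylines(big,[np.round(p).astype(int).reshape(-1,1,2)],True,(0,0,255),1)
cv2.imwrite('pics/w1b.png',big[180:960,500:1050][:, :]); cv2.imwrite('pics/w1b.png',cv2.resize(big[180:980,500:1050],None,fx=.75,fy=.75))
E
```

```text
(no output)
```

View pics/w1b.png

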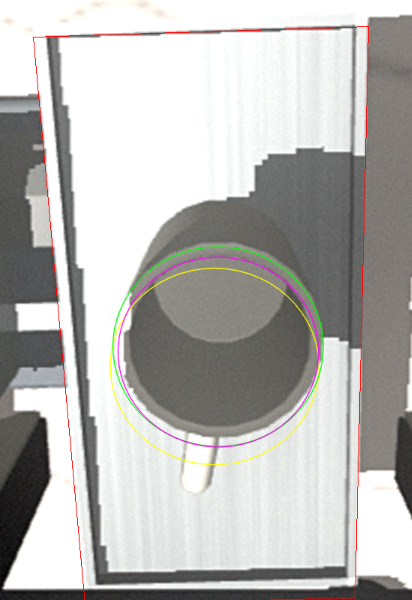

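```bash
python3 -m inch '[[[-4,20,0,0,0,0],[0,40,0,0,0,0],[0,26,0,0,0,0],[0,0,0,0,0,0]]]'
python3 - <<'E'
from h import *
c=snap('wrist','w2'); p,R,s=tool(); print(p,s['force'])
E
```

```text
t: 2.33
tool_pos: [0.5785, -0.1738, 0.1365]
orientation: [0.006, -2.22, 2.215]
force: [0.4, 0.5, -0.1]
opening: 0.0799
[ 0.57990135 -0.17415365  0.13890001] [0.01070928 0.58782768 0.18319023]
```

View pics/w2.png

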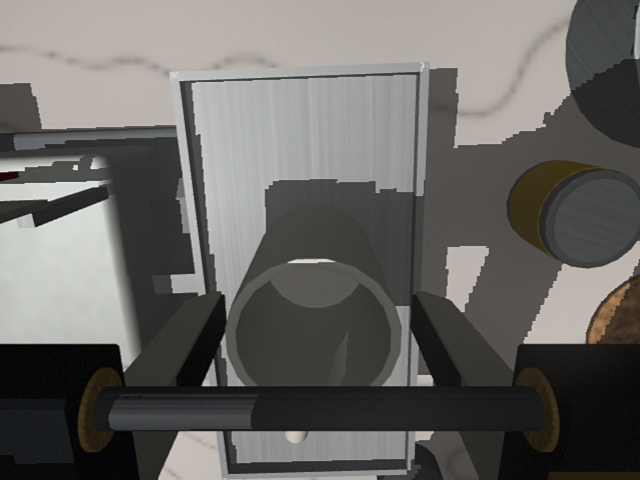

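```bash
python3 - <<'E'
from h import *
c=load('w2'); p=np.array([.5799,-.1742]);
for z in (.131,.139,.15,.165,.17): print(z,proj(c,[[*p,z]]))
print(onz(c,313,330,.166),onz(c,228,330,.166),onz(c,400,330,.166))
E
```

```text
0.131 [[318.78059846 310.14627385]]
0.139 [[318.74956093 318.89719453]]
0.15 [[318.70205094 332.29246685]]
0.165 [[318.62623795 353.66767108]]
0.17 [[318.59754643 361.75714151]]
[ 0.58959799 -0.17231881  0.166     ] [ 0.58960915 -0.14360388  0.166     ] [ 0.58958657 -0.20167045  0.166     ]
```

```bash
python3 -m inch '[[[-3,0,0,0,0,0],[0,0,0,0,0,0],[0,0,0,0,0,0],[0,0,0,0,0,0],[0,0,0,0,0,0]]]' 40 20
python3 -m inch '[[[0,-10,0,0,0,0],[0,-30,0,0,0,0],[0,-50,0,0,0,0],[0,-10,0,0,0,0],[0,0,0,0,0,0]]]'
python3 - <<'E'
from h import *
c=snap('wrist','w3');c=snap('side','s3'); crop('side','' and 0 or 0,0,0,0,1,'x') if 0 else None
crop('s3',250,100,550,325,2.6,'s3c')
p,R,s=tool(); print(p,s['force'],s['opening'])
E
```

```text
t: 3.0
tool_pos: [0.5852, -0.1736, 0.1415]
orientation: [0.001, 2.22, -2.221]
force: [1.6, 2.3, 4.2]
opening: 0.0601
t: 3.62
tool_pos: [0.5844, -0.1737, 0.2404]
orientation: [-0.001, 2.221, -2.221]
force: [0.2, 0.7, -3.9]
opening: 0.0598
[ 0.58333659 -0.17320065  0.23796097] [ 0.4821487   0.02705457 -4.03876416] 0.05989781325915984
```

View pics/w3.png

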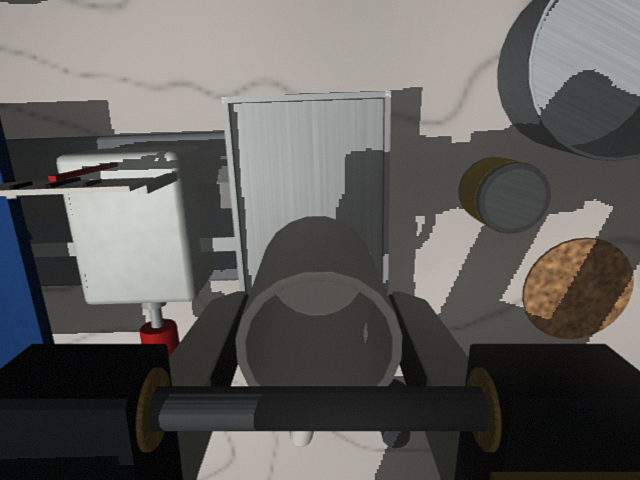

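View pics/s3c.png

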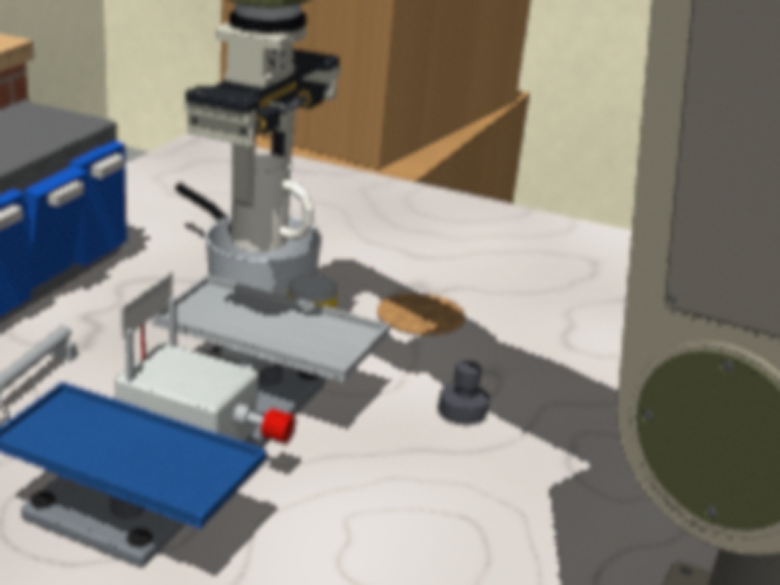

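```bash
python3 -m inch '[[[10,0,29,0,0,0],[18,0,52,0,0,0],[18,0,52,0,0,0],[18,0,52,0,0,0],[18,0,52,0,0,0],[8,0,24,0,0,0],[0,30,0,0,0,0],[0,50,0,0,0,0]]]'
python3 - <<'E'
from h import *
c=snap('wrist','w4');c=snap('top','t4'); crop('t4',400,170,640,380,2.8,'t4c')
go(.493,-.434,.062)
E
```

```text
t: 4.72
tool_pos: [0.4953, -0.4352, 0.1604]
orientation: [0.002, 2.219, -2.222]
force: [0.2, 0.1, -3.9]
opening: 0.0598
tool-axes mm [-2.7 89.3  4.6] t 4.825
```

View pics/w4.png

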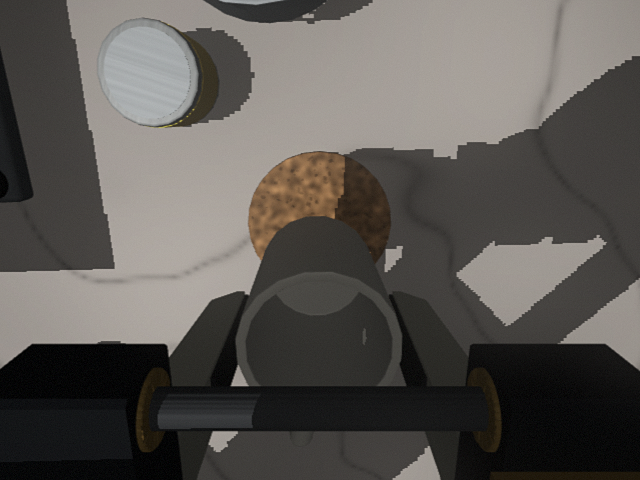

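```bash
python3 -m inch '[[[-2,35,2,0,0,0],[0,35,0,0,0,0],[0,10,0,0,0,0],[0,5,0,0,0,0],[0,0,0,0,0,0]]]'
```

```text
t: 5.45
tool_pos: [0.4975, -0.4371, 0.0772]
orientation: [0.0, 2.219, -2.222]
force: [0.4, -0.4, -2.5]
opening: 0.06
```

```bash
python3 -m inch '[[[0,2,0,0,0,0],[0,0,0,0,0,0]]]'
```

```text
t: 5.7
tool_pos: [0.4971, -0.437, 0.0745]
orientation: [0.0, 2.22, -2.222]
force: [0.4, 0.3, -3.5]
opening: 0.0603
```

```bash
python3 -m inch '[[[3,5,-3,0,0,0],[0,2,0,0,0,0],[0,0,0,0,0,0],[0,0,0,0,0,0]]]'; python3 -c "
from h import *
for i in range(3):
  p,R,s=tool(); print(p,s['force']); snap('side','s5')
crop('s5',350,130,500,250,5,'s5c')"
```

```text
t: 6.2
tool_pos: [0.4937, -0.4337, 0.0667]
orientation: [-0.001, 2.221, -2.221]
force: [0.4, -0.1, -3.1]
opening: 0.0598
[ 0.49374411 -0.43368265  0.06666084] [ 0.36874694 -0.10225859 -3.12904042]
[ 0.49382484 -0.43370075  0.06671953] [-0.09709165 -0.60187085 -3.26423566]
[ 0.49380455 -0.43377946  0.06677504] [-0.45436042  0.52304197 -3.32641111]
```

View pics/s5c.png

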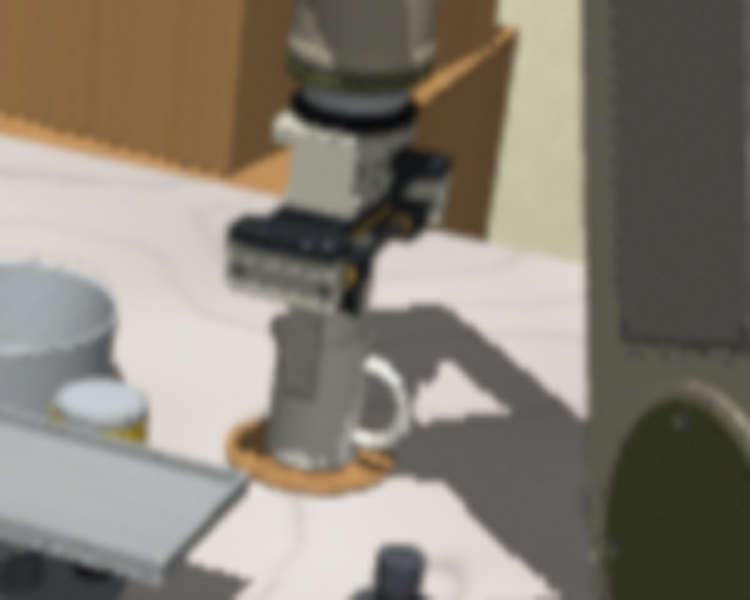

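Within about 5 mm of the mat; lower by feel.

```bash
python3 -m inch '[[[0,3,0,0,0,0],[0,1,0,0,0,0],[0,0,0,0,0,0]]]'
```

```text
t: 6.72
tool_pos: [0.4942, -0.4337, 0.0642]
orientation: [-0.0, 2.22, -2.221]
force: [-3.2, 4.9, 6.9]
opening: 0.0598
```

```bash
python3 -m inch '[[[0,2,0,0,0,0],[0,0,0,0,0,0]]]'
```

```text
t: 6.98
tool_pos: [0.4944, -0.4336, 0.064]
orientation: [0.0, 2.22, -2.221]
force: [-7.8, 8.8, 19.9]
opening: 0.0602
```

```bash
python3 -m inch '[[[0,-2,0,0,0,0],[0,0,0,0,0,0],[0,0,0,0,0,0],[0,0,0,0,0,0],[0,-20,0,0,0,0],[0,-50,0,0,0,0],[-20,-40,-20,0,0,0],[-35,0,-35,0,0,0]]]' 80
python3 - <<'E'
from h import *
c=snap('wrist','w6');c=snap('top','t6'); 
crop('t6',380,170,640,365,3,'t6c')
go(.596,-.336,.18)
E
```

```text
t: 7.98
tool_pos: [0.5509, -0.3814, 0.1803]
orientation: [0.011, 2.211, -2.226]
force: [0.5, -0.6, -0.3]
opening: 0.0802
tool-axes mm [-43.7  -3.9 -39.6] t 8.075
```

View pics/w6.png

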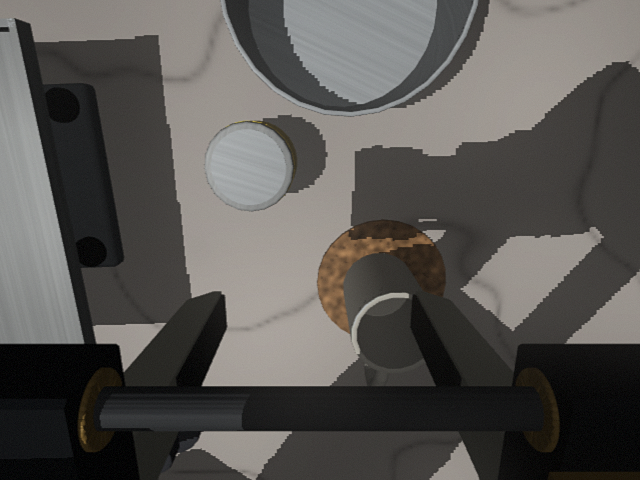

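View pics/t6c.png

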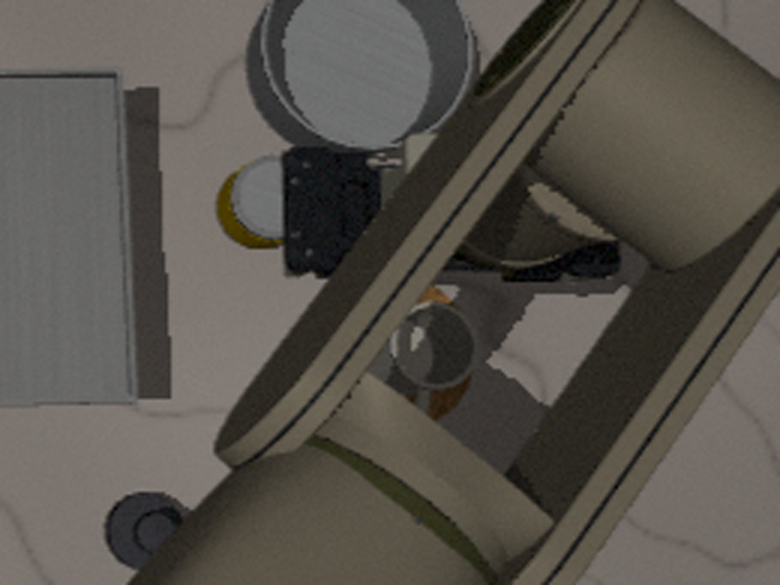

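```bash
python3 - <<'E'
from h import *
c=load('w6'); print(onz(c,249,167,.055),onz(c,205,167,.055),onz(c,293,167,.055),onz(c,380,285,.005)); 
p,R,s=tool();print(p)
E
python3 -m inch '[[[-20,0,-20,0,0,0],[-16,0,-16,0,0,0],[-5,0,-5,0,0,0],[0,0,0,0,0,0]]]'
python3 - <<'E'
from h import *
c=snap('wrist','w7')
p,R,s=tool();print(p); im=c['image']; circ(c,im,.596,-.336,.055,.03); circ(c,im,p[0],p[1],.055,.03,(0,0,255));cv2.imwrite('pics/w7o.png',im)
E
```

```text
[ 0.60020854 -0.33656119  0.055     ] [ 0.60032055 -0.30736132  0.055     ] [ 0.60009639 -0.36579937  0.055     ] [ 0.49556214 -0.4350256   0.005     ]
[ 0.55247097 -0.37580876  0.17596456]
t: 8.57
tool_pos: [0.5897, -0.3375, 0.1727]
orientation: [-0.002, 2.221, -2.221]
force: [0.6, -0.4, 0.6]
opening: 0.08
[ 0.58931733 -0.33789401  0.17257178]
```

View pics/w7o.png

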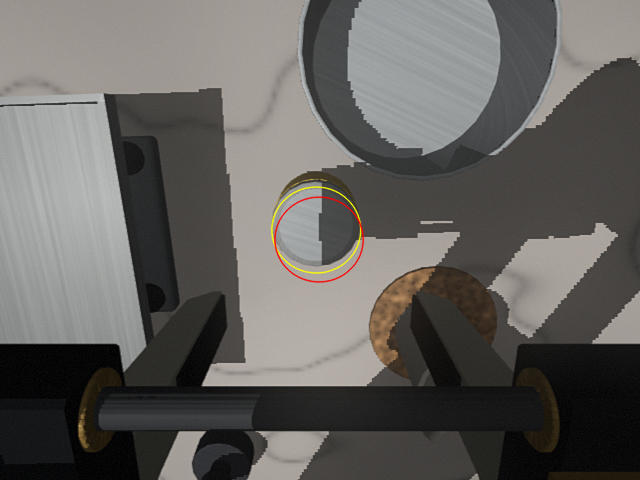

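```bash
python3 -m inch '[[[-10,40,0,0,0,0],[0,50,0,0,0,0],[0,30,0,0,0,0],[0,18,0,0,0,0],[0,5,0,0,0,0],[0,0,0,0,0,0],[0,0,0,0,0,0]]]'
python3 -m inch '[[[0,0,0,0,0,0],[0,0,0,0,0,0],[0,0,0,0,0,0],[0,0,0,0,0,0],[0,0,0,0,0,0]]]' 50 25
```

```text
t: 9.5
tool_pos: [0.6008, -0.3383, 0.0317]
orientation: [0.002, 2.218, -2.222]
force: [0.0, -0.8, -0.3]
opening: 0.0801
t: 10.12
tool_pos: [0.5999, -0.3374, 0.0302]
orientation: [-0.001, 2.221, -2.221]
force: [-0.8, 3.2, 5.3]
opening: 0.0597
```

```bash
python3 -m inch '[[[0,-30,0,0,0,0],[0,-55,0,0,0,0],[0,-55,0,0,0,0],[0,-55,0,0,0,0],[8,-15,-35,0,0,0],[12,0,-55,0,0,0],[12,0,-55,0,0,0],[12,0,-55,0,0,0]]]'
python3 -m inch '[[[12,0,-55,0,0,0],[12,0,-55,0,0,0],[12,0,-55,0,0,0],[12,0,-45,0,0,0],[10,0,-25,0,0,0],[0,0,0,0,0,0]]]'
python3 - <<'E'
from h import *
go(.497,.109,.119); c=snap('wrist','w8')
E
```

```text
t: 11.12
tool_pos: [0.5546, -0.1362, 0.2388]
orientation: [0.001, -2.221, 2.221]
force: [0.3, 1.3, -1.5]
opening: 0.0595
t: 11.88
tool_pos: [0.4965, 0.0988, 0.2391]
orientation: [-0.005, 2.22, -2.22]
force: [0.0, -0.7, -1.8]
opening: 0.0597
tool-axes mm [ -0.6 120.1 -10.2] t 11.875
```

View pics/w8.png

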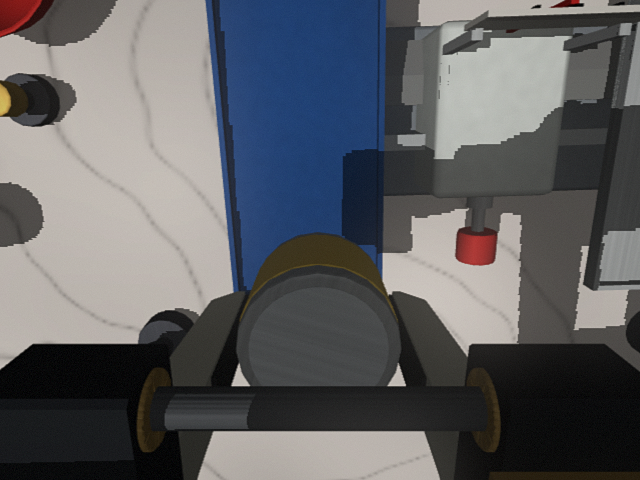

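```bash
python3 -m inch '[[[0,30,-9,0,0,0],[0,45,0,0,0,0],[0,25,0,0,0,0],[0,11,0,0,0,0],[0,3,0,0,0,0],[0,0,0,0,0,0],[0,0,0,0,0,0]]]'
python3 -c "
from h import *
go(.497,.109,.118); snap('side','s9'); crop('s9',220,190,420,330,4,'s9c')"
```

```text
t: 12.8
tool_pos: [0.4983, 0.1064, 0.127]
orientation: [0.002, 2.22, -2.22]
force: [0.4, 0.4, -2.0]
opening: 0.0595
tool-axes mm [ 1.3  9.  -2.6] t 12.8
```

View pics/s9c.png

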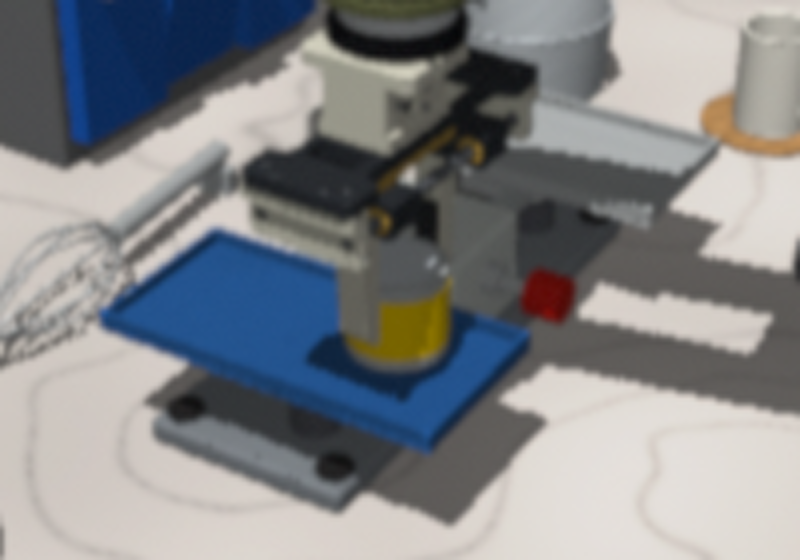

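```bash
python3 -m inch '[[[0,6,-2,0,0,0],[0,2,0,0,0,0],[0,1,0,0,0,0],[0,0,0,0,0,0]]]'
```

```text
t: 13.35
tool_pos: [0.4972, 0.1084, 0.1165]
orientation: [-0.001, 2.221, -2.221]
force: [0.8, 0.1, -1.6]
opening: 0.0598
```

```bash
python3 -m inch '[[[0,2,0,0,0,0],[0,0,0,0,0,0]]]'
```

```text
t: 13.6
tool_pos: [0.4974, 0.1084, 0.1147]
orientation: [-0.001, 2.221, -2.221]
force: [0.8, 0.4, -0.6]
opening: 0.0594
```

```bash
python3 -m inch '[[[0,1,0,0,0,0],[0,1,0,0,0,0],[0,0,0,0,0,0]]]'
```

```text
t: 13.98
tool_pos: [0.4974, 0.1084, 0.113]
orientation: [-0.001, 2.221, -2.221]
force: [-2.3, 0.3, 3.4]
opening: 0.0601
```

```bash
python3 -m inch '[[[0,-1,0,0,0,0],[0,0,0,0,0,0],[0,0,0,0,0,0],[0,-20,0,0,0,0],[0,-40,0,0,0,0],[0,-40,0,0,0,0],[0,0,-50,0,0,0],[2,0,-55,0,0,0]]]' 73
python3 -m inch '[[[5,0,-55,0,0,0],[5,0,-55,0,0,0],[5,0,-50,0,0,0],[5,0,-35,0,0,0],[0,0,-15,0,0,0],[0,0,0,0,0,0],[0,0,0,0,0,0]]]' 80
python3 - <<'E'
from h import *
c=snap('wrist','w10')
p,R,s=tool();print(p); im=c['image']; circ(c,im,.473,.439,.1,.03); circ(c,im,p[0],p[1],.1,.03,(0,0,255));cv2.imwrite('pics/w10o.png',im)
E
```

```text
t: 14.98
tool_pos: [0.496, 0.2141, 0.2147]
orientation: [0.004, 2.222, -2.22]
force: [1.0, -0.3, -1.3]
opening: 0.073
t: 15.85
tool_pos: [0.4756, 0.422, 0.2136]
orientation: [-0.0, -2.221, 2.222]
force: [-0.1, 0.2, -0.3]
opening: 0.0802
[0.47564169 0.4219796  0.21371517]
```

View pics/w10o.png

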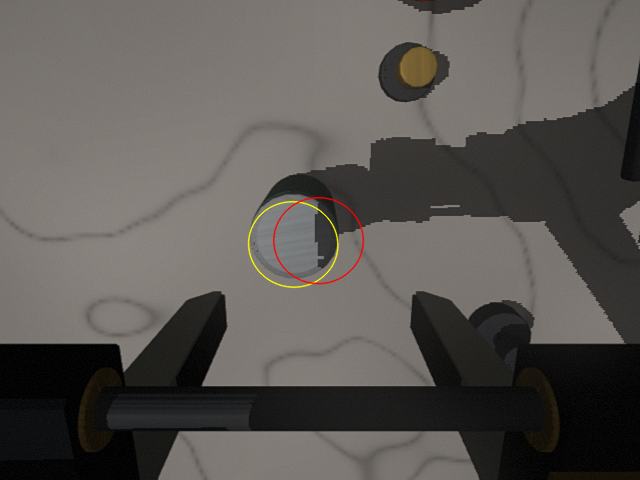

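```bash
python3 -m inch '[[[-3,20,-16,0,0,0],[0,50,0,0,0,0],[0,50,0,0,0,0],[0,25,0,0,0,0],[0,4,0,0,0,0],[0,0,0,0,0,0],[0,0,0,0,0,0]]]'
python3 -m inch '[[[0,0,0,0,0,0],[0,0,0,0,0,0],[0,0,0,0,0,0],[0,0,0,0,0,0],[0,0,0,0,0,0]]]' 50 30
python3 -c "
from h import *
snap('side','s11'); crop('s11',120,290,320,430,4,'s11c')"
```

```text
t: 16.77
tool_pos: [0.4794, 0.4401, 0.067]
orientation: [0.003, 2.222, -2.217]
force: [-0.5, -0.2, -0.2]
opening: 0.0802
t: 17.4
tool_pos: [0.4783, 0.4393, 0.0652]
orientation: [-0.0, 2.221, -2.221]
force: [0.5, -2.4, 5.3]
opening: 0.06
```

View pics/s11c.png

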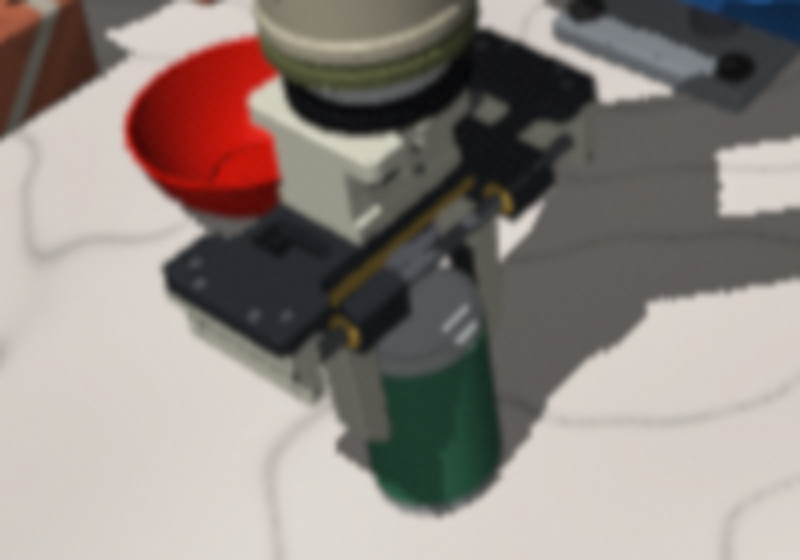

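```bash
python3 -m inch '[[[0,-25,0,0,0,0],[0,-50,0,0,0,0],[0,-55,0,0,0,0],[0,-45,0,0,0,0],[-15,0,35,0,0,0],[-20,0,53,0,0,0],[-20,0,53,0,0,0],[-20,0,53,0,0,0]]]'
python3 -m inch '[[[-20,0,53,0,0,0],[-17,0,45,0,0,0],[-9,0,24,0,0,0],[-3,0,11,0,0,0],[0,0,0,0,0,0]]]'
python3 - <<'E'
from h import *
go(.602,.1125,.153); c=snap('wrist','w12')
E
```

```text
t: 18.45
tool_pos: [0.5529, 0.2439, 0.2382]
orientation: [0.004, -2.221, 2.221]
force: [-0.2, 1.1, -4.4]
opening: 0.0597
t: 19.08
tool_pos: [0.6019, 0.1125, 0.2388]
orientation: [0.002, -2.221, 2.22]
force: [0.4, 0.3, -4.2]
opening: 0.0596
tool-axes mm [-0.2 85.8 -0. ] t 19.075
```

View pics/w12.png

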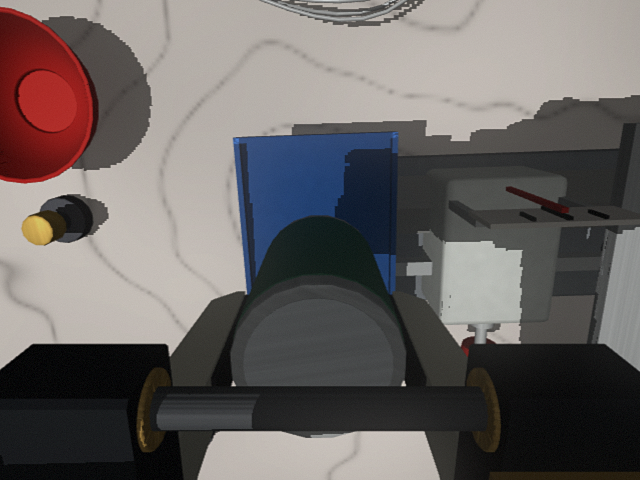

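```bash
python3 -m inch '[[[0,25,0,0,0,0],[0,35,0,0,0,0],[0,16,0,0,0,0],[0,5,0,0,0,0],[0,2,0,0,0,0],[0,0,0,0,0,0],[0,0,0,0,0,0]]]'
```

```text
t: 20.0
tool_pos: [0.603, 0.1125, 0.1578]
orientation: [0.001, 2.22, -2.22]
force: [0.4, 0.2, -4.0]
opening: 0.0595
```

```bash
python3 -m inch '[[[0,2,0,0,0,0],[0,1,0,0,0,0],[0,0,0,0,0,0]]]'
```

```text
t: 20.38
tool_pos: [0.6022, 0.1124, 0.1534]
orientation: [-0.001, 2.221, -2.221]
force: [0.2, -0.2, -4.0]
opening: 0.0599
```

```bash
python3 -m inch '[[[0,1,0,0,0,0],[0,1,0,0,0,0],[0,0,0,0,0,0]]]'
```

```text
t: 20.75
tool_pos: [0.6022, 0.1125, 0.1515]
orientation: [-0.001, 2.221, -2.221]
force: [-0.4, -0.5, -4.2]
opening: 0.0598
```

```bash
python3 -m inch '[[[0,1,0,0,0,0],[0,1,0,0,0,0],[0,0,0,0,0,0]]]'
```

```text
t: 21.12
tool_pos: [0.6022, 0.1125, 0.1495]
orientation: [-0.001, 2.221, -2.221]
force: [0.3, -0.3, -4.8]
opening: 0.0598
```

```bash
python3 -m inch '[[[0,1,0,0,0,0],[0,1,0,0,0,0],[0,0,0,0,0,0]]]'
```

```text
t: 21.5
tool_pos: [0.6025, 0.1124, 0.1481]
orientation: [-0.0, 2.221, -2.221]
force: [-1.5, -0.1, -0.1]
opening: 0.0599
```

```bash
python3 -m inch '[[[0,-1,0,0,0,0],[0,0,0,0,0,0],[0,0,0,0,0,0],[0,-20,0,0,0,0],[0,-45,0,0,0,0],[0,-45,0,0,0,0],[15,0,20,0,0,0],[30,0,40,0,0,0]]]' 74
python3 -m inch '[[[40,0,40,0,0,0],[40,0,30,0,0,0],[10,0,10,0,0,0],[0,0,0,0,0,0],[0,0,0,0,0,0]]]' 50
python3 - <<'E'
from h import *
c=snap('wrist','w13'); p,R,s=tool(); print(p)
snap('side','s13');snap('top','t13')
crop('s13',200,150,480,350,2.8,'s13c')
E
```

```text
t: 22.5
tool_pos: [0.558, 0.0527, 0.2613]
orientation: [0.001, 2.218, -2.218]
force: [0.3, -2.1, 0.8]
opening: 0.074
t: 23.12
tool_pos: [0.4684, -0.0271, 0.2593]
orientation: [-0.0, 2.22, -2.22]
force: [0.2, 1.2, -0.2]
opening: 0.0502
[ 0.46824137 -0.02695787  0.25892662]
```

View pics/w13.png

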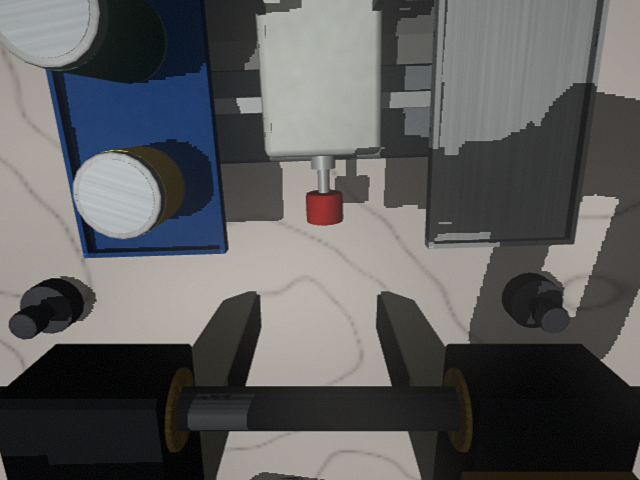

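View pics/s13c.png

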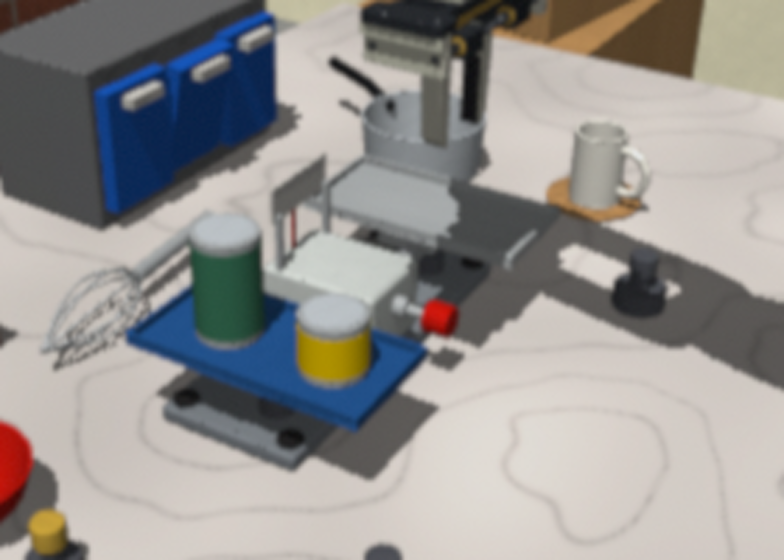

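View pics/t13.png

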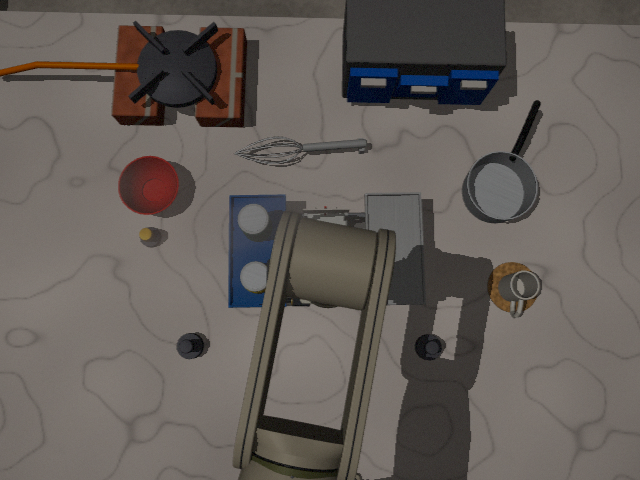

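```bash
python3 - <<'E'
from h import *
c=load('w13'); crop('w13',280,130,380,240,6,'w13c')
print(onz(c,324,191,.078),onz(c,324,220,.070),onz(c,306,205,.07),onz(c,342,205,.07)); t=load('top0')
for v in(285,298): print(onz(t,326,v,.075))
E
```

```text
[ 0.49127888 -0.03177472  0.078     ] [ 0.46529924 -0.03198312  0.07      ] [ 0.4781625 -0.0168805  0.07     ] [ 0.47817591 -0.04697626  0.07      ]
[ 0.4843061  -0.03047751  0.075     ]
[ 0.45787964 -0.03092325  0.075     ]
```

View pics/w13c.png

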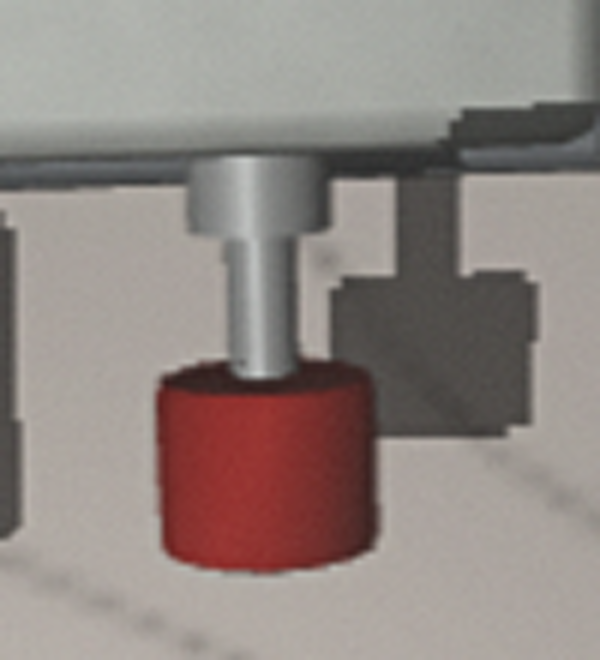

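```bash
python3 -m inch '[[[-5,30,5,0,0,0],[0,55,0,0,0,0],[0,50,0,0,0,0],[0,35,0,0,0,0],[0,15,0,0,0,0],[0,0,0,0,0,0],[0,0,0,0,0,0]]]' 60
python3 - <<'E'
from h import *
c=snap('wrist','w14'); p,R,s=tool(); print(p,s['force']); snap('side','s14'); crop('s14',300,200,420,300,6,'s14c')
E
```

```text
t: 24.15
tool_pos: [0.4739, -0.0328, 0.0754]
orientation: [0.002, 2.219, -2.22]
force: [-0.3, -0.7, 0.7]
opening: 0.0602
[ 0.47396943 -0.03281753  0.07556802] [-0.63312708 -0.21197167 -0.14350022]
```

View pics/w14.png

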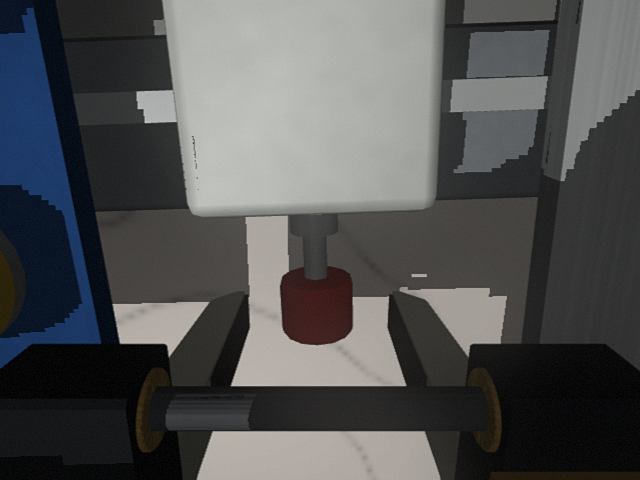

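View pics/s14c.png

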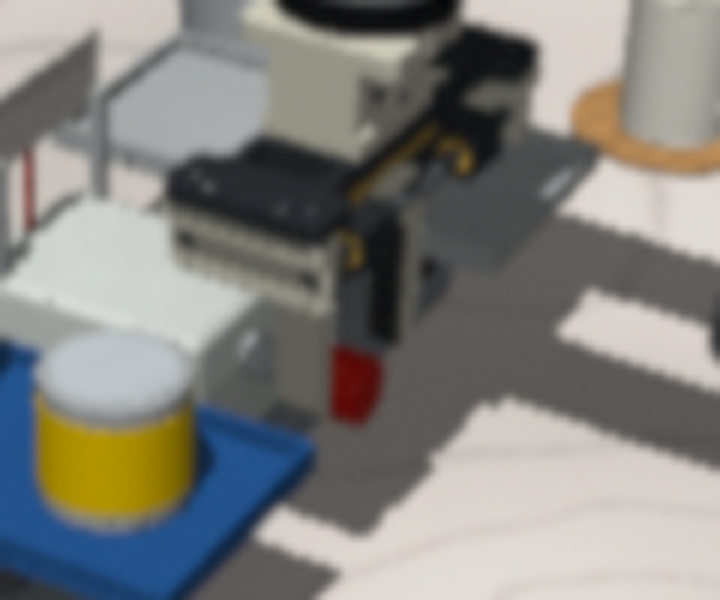

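```bash
python3 -m inch '[[[-2,12,0,0,0,0],[0,4,0,0,0,0],[0,0,0,0,0,0],[0,0,0,0,0,0]]]'
python3 -m inch '[[[0,0,0,0,0,0],[0,0,0,0,0,0],[0,0,0,0,0,0],[0,0,0,0,0,0],[0,0,0,0,0,0]]]' 20 25
```

```text
t: 24.75
tool_pos: [0.4744, -0.0327, 0.0576]
orientation: [-0.001, 2.221, -2.221]
force: [-0.3, 0.2, -0.8]
opening: 0.06
t: 25.38
tool_pos: [0.4744, -0.0321, 0.0577]
orientation: [-0.001, 2.222, -2.22]
force: [0.2, 6.0, 1.2]
opening: 0.0311
```

```bash
python3 -m inch '[[[5,0,0,0,0,0],[8,0,0,0,0,0],[8,0,0,0,0,0],[8,0,0,0,0,0],[6,0,0,0,0,0],[0,0,0,0,0,0],[0,0,0,0,0,0]]]'
python3 -c "
from h import *
snap('wrist','w15')"
```

```text
t: 26.25
tool_pos: [0.4394, -0.0331, 0.0576]
orientation: [-0.0, 2.22, -2.222]
force: [1.6, -3.1, -2.2]
opening: 0.0314
```

View pics/w15.png

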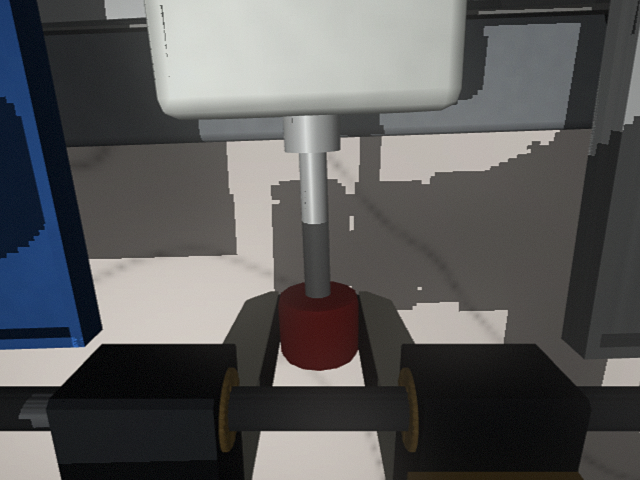

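```bash
python3 -m inch '[[[2,0,0,0,0,0],[0,0,0,0,0,0],[0,0,0,0,0,0]]]'
```

```text
t: 26.68
tool_pos: [0.4392, -0.0331, 0.0579]
orientation: [0.004, 2.218, -2.22]
force: [12.3, -4.1, -11.9]
opening: 0.0316
```

```bash
python3 -m inch '[[[-2,0,0,0,0,0],[0,0,0,0,0,0],[0,0,0,0,0,0],[0,0,0,0,0,0],[0,-20,0,0,0,0],[0,-50,0,0,0,0],[0,-50,0,0,0,0],[8,0,20,0,0,0]]]' 60
python3 -m inch '[[[18,0,50,0,0,0],[18,0,50,0,0,0],[18,0,50,0,0,0],[10,0,30,0,0,0],[0,0,0,0,0,0],[0,0,0,0,0,0]]]'
python3 - <<'E'
from h import *
c=snap('wrist','w16'); p,R,s=tool(); print(p,s['force']); snap('side','s16'); crop('s16',220,150,480,350,3,'s16c')
E
```

```text
t: 27.68
tool_pos: [0.4344, -0.0528, 0.1827]
orientation: [0.006, 2.214, -2.218]
force: [-0.5, -0.5, -0.4]
opening: 0.0602
t: 28.42
tool_pos: [0.3676, -0.2322, 0.1775]
orientation: [-0.001, 2.222, -2.221]
force: [-0.7, 0.0, 0.5]
opening: 0.0602
[ 0.367789   -0.23190816  0.17754356] [0.9198163  0.6397659  0.03481299]
```

View pics/w16.png

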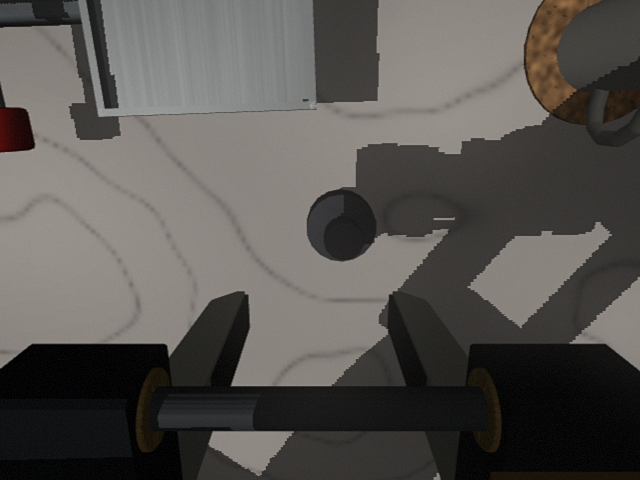

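View pics/s16c.png

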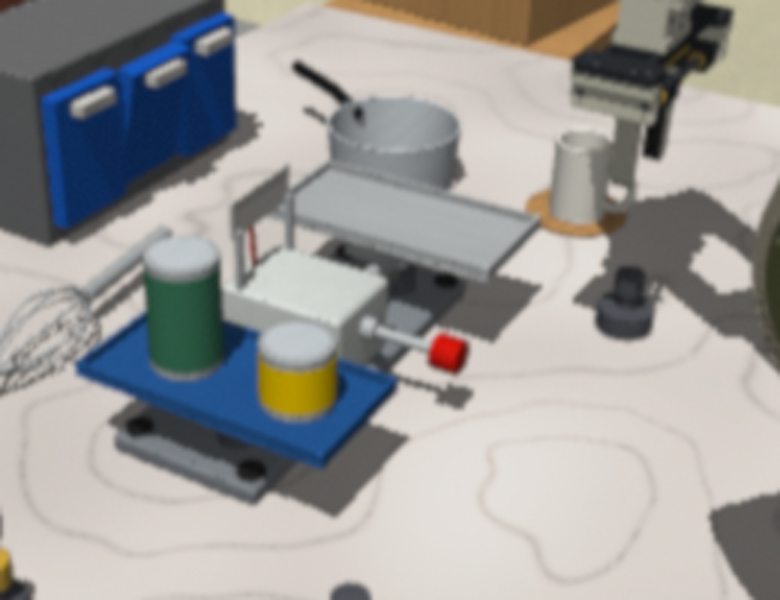

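```bash
python3 - <<'E'
from h import *
c=load('w16'); q=onz(c,342,238,.06); print(q,onz(c,322,238,.06),onz(c,363,238,.06)); go(q[0],q[1],.042)
E
```

```text
[ 0.3689579  -0.24836159  0.06      ] [ 0.3689613  -0.23479236  0.06      ] [ 0.36895432 -0.26260747  0.06      ]
tool-axes mm [ -1.  135.6  16.6] t 28.525
```

```bash
python3 -m inch '[[[0,25,16,0,0,0],[0,45,0,0,0,0],[0,40,0,0,0,0],[0,20,0,0,0,0],[0,4,0,0,0,0],[0,0,0,0,0,0],[0,0,0,0,0,0]]]'
python3 -m inch '[[[0,0,0,0,0,0],[0,0,0,0,0,0],[0,0,0,0,0,0],[0,0,0,0,0,0],[0,0,0,0,0,0]]]' 18 30
```

```text
t: 29.4
tool_pos: [0.3686, -0.2492, 0.045]
orientation: [0.0, 2.218, -2.222]
force: [-0.8, -0.1, 0.6]
opening: 0.0598
t: 30.02
tool_pos: [0.3677, -0.2491, 0.0438]
orientation: [-0.0, 2.22, -2.222]
force: [0.2, -2.0, -0.4]
opening: 0.0272
```

```bash
python3 -m inch '[[[0,-25,0,0,0,0],[0,-55,0,0,0,0],[0,-55,0,0,0,0],[-20,-25,-11,0,0,0],[-45,0,-24,0,0,0],[-45,0,-24,0,0,0],[-27,0,-14,0,0,0],[-10,0,-6,0,0,0]]]'
python3 -m inch '[[[0,0,0,0,0,0],[0,0,0,0,0,0]]]'
python3 - <<'E'
from h import *
c=snap('wrist','w17'); go(.515,-.168,.137)
E
```

```text
t: 31.02
tool_pos: [0.5149, -0.1682, 0.2023]
orientation: [-0.005, 2.223, -2.22]
force: [-1.0, -0.2, -4.5]
opening: 0.0273
t: 31.28
tool_pos: [0.5135, -0.1701, 0.2033]
orientation: [0.001, -2.221, 2.221]
force: [-0.9, -0.4, -4.1]
opening: 0.0273
tool-axes mm [-1.5 66.5 -2.3] t 31.325
```

View pics/w17.png

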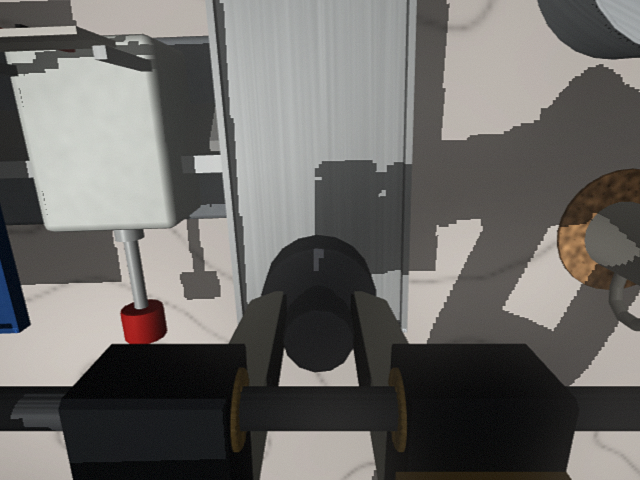

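```bash
python3 -m inch '[[[-1,25,-2,0,0,0],[0,25,0,0,0,0],[0,9,0,0,0,0],[0,3,0,0,0,0],[0,0,0,0,0,0],[0,0,0,0,0,0]]]'
```

```text
t: 32.08
tool_pos: [0.5161, -0.168, 0.1428]
orientation: [0.001, 2.219, -2.221]
force: [-0.9, -0.4, -4.6]
opening: 0.0272
```

```bash
python3 -m inch '[[[0,2,0,0,0,0],[0,1,0,0,0,0],[0,0,0,0,0,0]]]'
```

```text
t: 32.45
tool_pos: [0.5154, -0.1675, 0.1385]
orientation: [-0.001, 2.221, -2.221]
force: [0.1, 0.8, -3.9]
opening: 0.0273
```

```bash
python3 -m inch '[[[0,1,0,0,0,0],[0,1,0,0,0,0],[0,0,0,0,0,0]]]'
```

```text
t: 32.83
tool_pos: [0.5156, -0.1677, 0.1371]
orientation: [-0.001, 2.221, -2.221]
force: [-2.2, 1.1, 1.1]
opening: 0.0273
```

```bash
python3 -m inch '[[[0,0,0,0,0,0],[0,0,0,0,0,0],[0,-20,0,0,0,0],[0,-50,0,0,0,0],[0,-45,0,0,0,0],[-4,0,-30,0,0,0],[-8,0,-58,0,0,0],[-8,0,-58,0,0,0]]]' 55
python3 -m inch '[[[-8,0,-58,0,0,0],[-8,0,-58,0,0,0],[-8,0,-58,0,0,0],[-8,0,-58,0,0,0],[-8,0,-58,0,0,0],[-8,0,-40,0,0,0],[-8,0,-25,0,0,0],[0,30,-15,0,0,0]]]'
python3 -m inch '[[[0,40,0,0,0,0],[0,0,0,0,0,0],[0,0,0,0,0,0]]]'
python3 - <<'E'
from h import *
c=snap('wrist','w18'); p,R,s=tool(); print(p,s['force']); snap('side','s18'); crop('s18',180,150,440,350,3,'s18c')
E
```

```text
t: 33.83
tool_pos: [0.5359, -0.0205, 0.2538]
orientation: [0.004, 2.22, -2.221]
force: [0.3, -0.2, 0.3]
opening: 0.055
t: 34.83
tool_pos: [0.5932, 0.3511, 0.2263]
orientation: [0.005, 2.221, -2.213]
force: [-0.7, -0.2, -0.4]
opening: 0.0552
t: 35.2
tool_pos: [0.5919, 0.3486, 0.1841]
orientation: [0.002, 2.221, -2.219]
force: [-0.5, 0.9, 0.8]
opening: 0.055
[0.59239635 0.34877746 0.18487825] [-0.90503613  0.59619526  1.03267185]
```

View pics/w18.png

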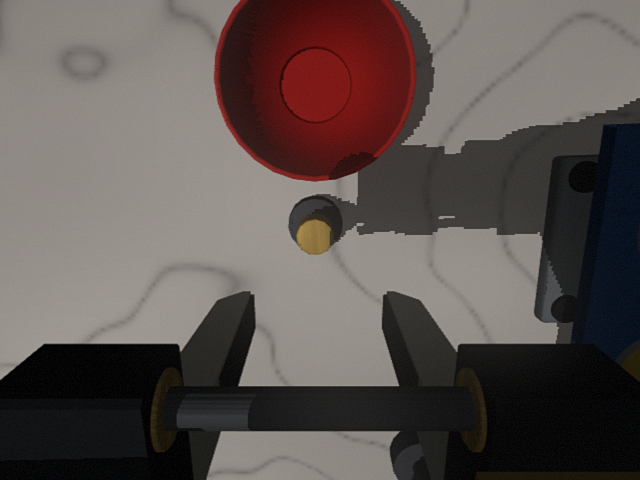

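View pics/s18c.png

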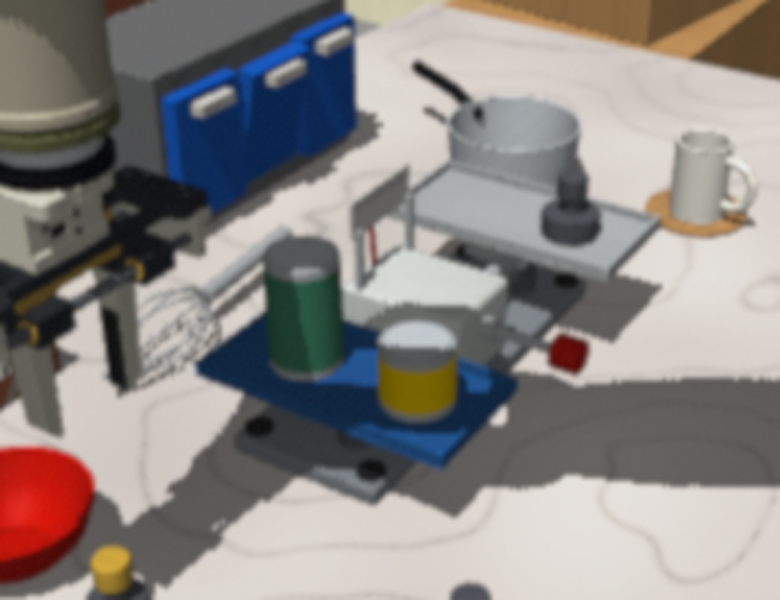

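```bash
python3 - <<'E'
from h import *
c=load('w18'); q=onz(c,315,237,.052); print(q); go(q[0],q[1],.035)
E
```

```text
[0.59008585 0.35094081 0.052     ]
tool-axes mm [  3.  150.   -1.8] t 35.3
```

```bash
python3 -m inch '[[[3,30,-2,0,0,0],[0,50,0,0,0,0],[0,45,0,0,0,0],[0,20,0,0,0,0],[0,5,0,0,0,0],[0,0,0,0,0,0],[0,0,0,0,0,0]]]'
python3 -m inch '[[[0,0,0,0,0,0],[0,0,0,0,0,0],[0,0,0,0,0,0],[0,0,0,0,0,0],[0,0,0,0,0,0]]]' 18 25
```

```text
t: 36.17
tool_pos: [0.5897, 0.3513, 0.0343]
orientation: [0.003, 2.221, -2.217]
force: [-0.1, 0.6, 0.8]
opening: 0.0549
t: 36.8
tool_pos: [0.5881, 0.3506, 0.0318]
orientation: [-0.001, 2.221, -2.221]
force: [-0.6, 1.1, 1.2]
opening: 0.0274
```

```bash
python3 -m inch '[[[0,-25,0,0,0,0],[0,-55,0,0,0,0],[0,-60,0,0,0,0],[0,-60,0,0,0,0],[0,-30,20,0,0,0],[0,0,50,0,0,0],[-2,0,58,0,0,0],[-2,0,58,0,0,0]]]'
python3 -m inch '[[[-2,0,58,0,0,0],[-2,0,58,0,0,0],[-2,0,58,0,0,0],[-2,0,58,0,0,0],[-2,0,50,0,0,0],[0,0,35,0,0,0],[0,0,14,0,0,0],[0,0,0,0,0,0]]]'
python3 - <<'E'
from h import *
c=snap('wrist','w19'); go(.602,-.167,.125)
E
```

```text
t: 37.8
tool_pos: [0.5917, 0.1628, 0.261]
orientation: [-0.003, 2.221, -2.222]
force: [0.5, -0.3, -2.7]
opening: 0.0274
t: 38.8
tool_pos: [0.6022, -0.1668, 0.2611]
orientation: [0.0, -2.221, 2.22]
force: [-0.0, 0.3, -1.2]
opening: 0.0273
tool-axes mm [  0.4 136.3   1.3] t 38.85
```

View pics/w19.png

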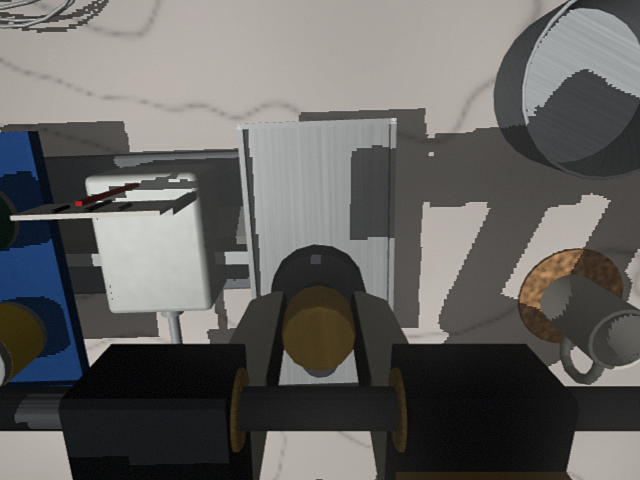

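```bash
python3 -m inch '[[[0,30,1,0,0,0],[0,45,0,0,0,0],[0,35,0,0,0,0],[0,14,0,0,0,0],[0,5,0,0,0,0],[0,0,0,0,0,0],[0,0,0,0,0,0]]]'
```

```text
t: 39.72
tool_pos: [0.6036, -0.1678, 0.1346]
orientation: [0.002, 2.219, -2.221]
force: [-0.0, 0.3, -2.7]
opening: 0.0272
```

```bash
python3 -m inch '[[[0,2,0,0,0,0],[0,2,0,0,0,0],[0,0,0,0,0,0],[0,0,0,0,0,0]]]'; python3 -c "
from h import *
snap('side','s20'); crop('s20',260,150,460,300,4,'s20c')"
```

```text
t: 40.22
tool_pos: [0.6025, -0.1676, 0.1286]
orientation: [-0.001, 2.221, -2.221]
force: [-0.4, -0.7, -2.3]
opening: 0.0274
```

View pics/s20c.png

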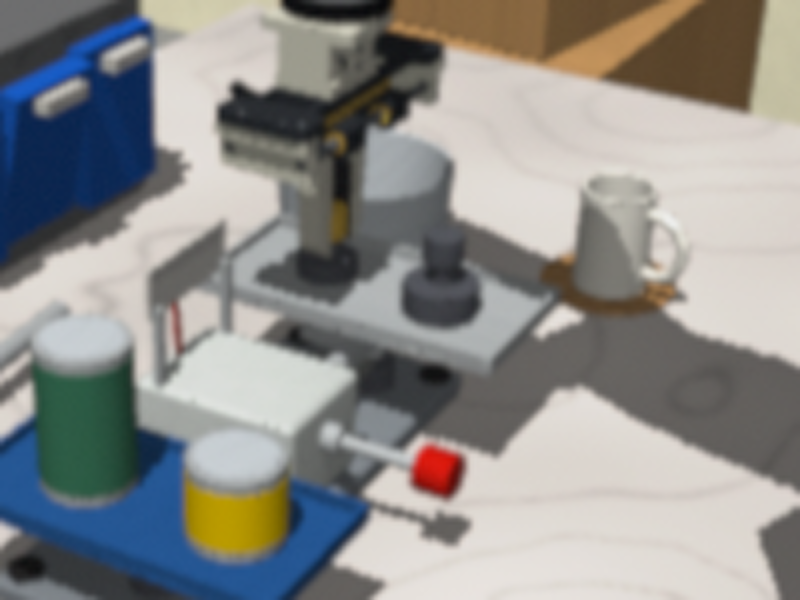

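Pan is close below; lower by feel.

```bash
python3 -m inch '[[[0,2,0,0,0,0],[0,0,0,0,0,0],[0,0,0,0,0,0]]]'
```

```text
t: 40.65
tool_pos: [0.6025, -0.1675, 0.1266]
orientation: [-0.001, 2.221, -2.221]
force: [0.6, -0.6, -2.2]
opening: 0.0273
```

```bash
python3 -m inch '[[[0,2,0,0,0,0],[0,0,0,0,0,0],[0,0,0,0,0,0]]]'
```

```text
t: 41.02
tool_pos: [0.6026, -0.1676, 0.1248]
orientation: [-0.001, 2.221, -2.221]
force: [0.2, 0.3, -1.0]
opening: 0.0274
```

```bash
python3 -m inch '[[[0,2,0,0,0,0],[0,0,0,0,0,0],[0,0,0,0,0,0]]]'
```

```text
t: 41.4
tool_pos: [0.6026, -0.1676, 0.1227]
orientation: [-0.001, 2.221, -2.221]
force: [0.5, 0.9, -0.2]
opening: 0.0275
```

```bash
python3 -m inch '[[[0,2,0,0,0,0],[0,2,0,0,0,0],[0,0,0,0,0,0]]]'
python3 -m inch '[[[0,1,0,0,0,0],[0,0,0,0,0,0],[0,0,0,0,0,0]]]'
```

```text
t: 41.78
tool_pos: [0.6025, -0.1675, 0.1184]
orientation: [-0.001, 2.221, -2.221]
force: [0.4, 0.5, -0.7]
opening: 0.0276
t: 42.15
tool_pos: [0.6025, -0.1675, 0.1177]
orientation: [-0.001, 2.221, -2.221]
force: [0.7, -0.6, -0.4]
opening: 0.0274
```

Release, rise, and retreat behind the knob, then watch the beam settle.

```bash
python3 -m inch '[[[0,0,0,0,0,0],[0,0,0,0,0,0],[0,0,0,0,0,0],[0,-15,0,0,0,0],[0,-45,0,0,0,0],[0,-60,0,0,0,0],[15,-40,0,0,0,0],[40,0,0,0,0,0]]]' 48
python3 -m inch '[[[50,0,-20,0,0,0],[50,0,-40,0,0,0],[25,0,-40,0,0,0],[0,0,-30,0,0,0],[0,0,0,0,0,0],[0,0,0,0,0,0],[0,0,0,0,0,0],[0,0,0,0,0,0]]]' 60
python3 -m inch '[[[0,0,0,0,0,0],[0,0,0,0,0,0],[0,0,0,0,0,0],[0,0,0,0,0,0],[0,0,0,0,0,0],[0,0,0,0,0,0],[0,0,0,0,0,0],[0,0,0,0,0,0]]]'
python3 - <<'E'
from h import *
c=snap('wrist','w21'); p,R,s=tool(); print(p,s['force']); snap('side','s21'); crop('s21',200,150,460,350,3,'s21c'); snap('top','t21')
E
```

```text
t: 43.15
tool_pos: [0.5498, -0.1683, 0.2841]
orientation: [0.008, 2.212, -2.22]
force: [-0.3, -0.8, -0.4]
opening: 0.048
t: 44.15
tool_pos: [0.4237, -0.0393, 0.2775]
orientation: [0.0, -2.221, 2.221]
force: [0.7, -0.8, -0.2]
opening: 0.0601
t: 45.15
tool_pos: [0.4236, -0.0386, 0.2776]
orientation: [-0.001, 2.221, -2.221]
force: [-0.3, -0.4, -0.2]
opening: 0.0596
[ 0.42360308 -0.03864468  0.27764214] [ 0.16897443 -0.10689914  0.70277139]
```

View pics/w21.png

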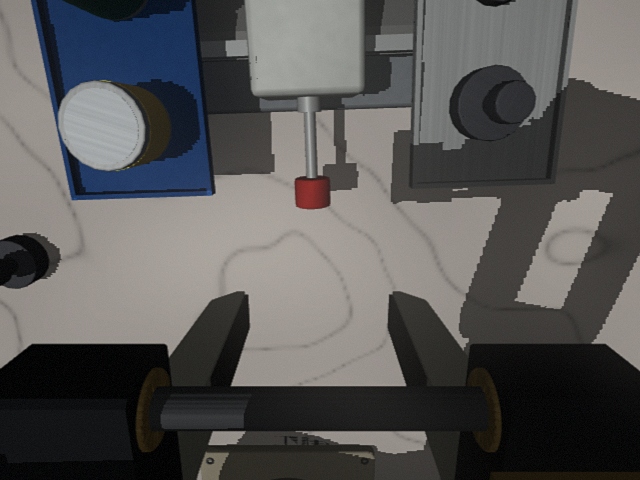

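View pics/s21c.png

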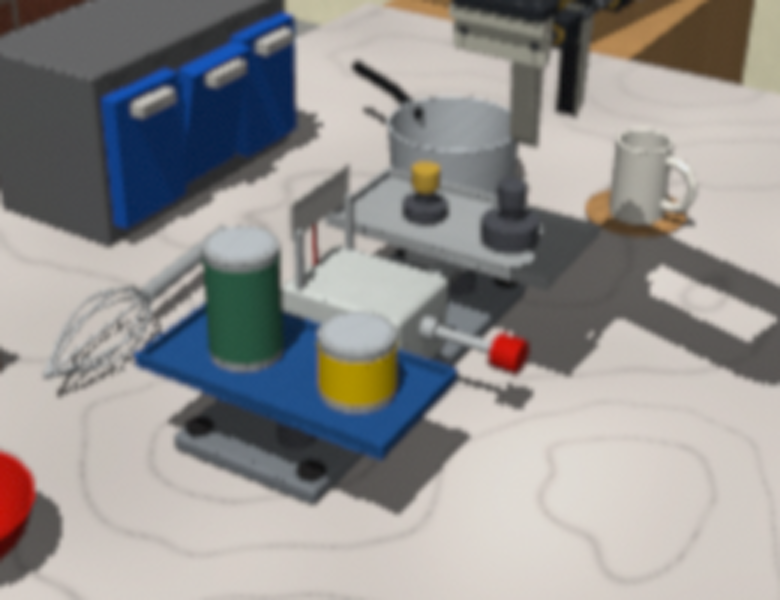

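```bash
python3 - <<'E'
from h import *
for f in('s13','s21','s18'): crop(f,270,190,390,280,3,f+'n')
a=np.hstack([cv2.imread(f'pics/{f}n.png') for f in('s13','s21')]); cv2.imwrite('pics/cmp.png',a)
E
```

```text
(no output)
```

View pics/cmp.png

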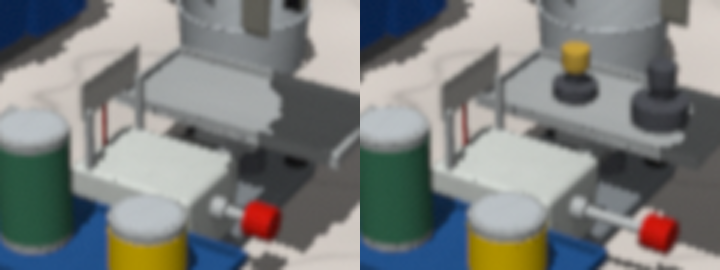

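```bash
python3 - <<'E'
from h import *
out=[]
for f in('s16','s21'):
    c=load(f); big=cv2.resize(c['image'],None,fx=4,fy=4,interpolation=cv2.INTER_CUBIC)
    c2=dict(c)
    for k in('fx','fy','cx','cy'): c2[k]=c[k]*4
    c2['cx']+=1.5;c2['cy']+=1.5
    a=np.deg2rad(1.7); Rz=np.array([[np.cos(a),-np.sin(a)],[np.sin(a),np.cos(a)]])
    for sy in(.14,-.14):
        q=np.array([[x,y] for x,y in((.115,.058),(.115,-.058),(-.115,-.058),(-.115,.058))])+[0,sy]
        q=q@Rz.T+[.556,-.029]; p=proj(c2,np.c_[q,np.full(4,.093)])
        cv2.polylines(big,[np.round(p).astype(int).reshape(-1,1,2)],True,(0,0,255),1)
    out.append(big[780:1240,960:1360]) ; 
    cv2.imwrite('pics/pan_'+f+'.png',np.hstack([big[960:1240,960:1420],]))
    cv2.imwrite('pics/wp_'+f+'.png',big[800:1020,1200:1640])
cv2.imwrite('pics/pans.png',cv2.resize(np.vstack([np.hstack([cv2.imread(f'pics/pan_{f}.png')[:, :440],]) if 0 else np.hstack([cv2.imread(f'pics/pan_{f}.png')[:220,:440],cv2.imread(f'pics/wp_{f}.png')]) for f in('s16','s21')]),None,fx=.9,fy=.9))
t=load('t21'); print(t['image'].shape); crop('t21',290,190,370,230,8,'t21c')
E
```

```text
(480, 640, 3)
```

View pics/pans.png

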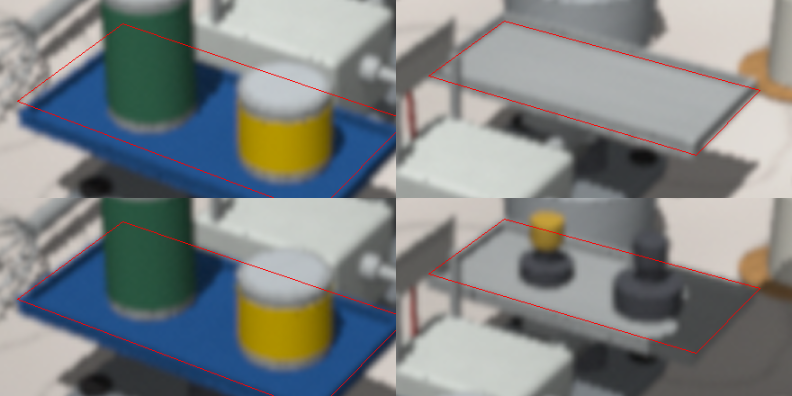

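View pics/t21c.png

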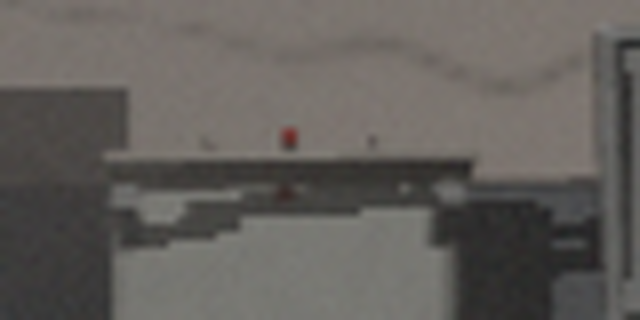

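```bash
python3 -m inch '[[[-15,30,-6,0,0,0],[0,58,0,0,0,0],[0,58,0,0,0,0],[0,45,0,0,0,0],[0,23,0,0,0,0],[0,5,0,0,0,0],[0,0,0,0,0,0],[0,0,0,0,0,0]]]'
python3 - <<'E'
from h import *
c=snap('wrist','w22'); go(.439,-.0325,.058)
E
```

```text
t: 46.3
tool_pos: [0.4399, -0.0329, 0.0602]
orientation: [0.002, 2.219, -2.22]
force: [-0.9, 0.4, 0.2]
opening: 0.0599
tool-axes mm [ 0.8  2.1 -0.4] t 46.35
```

View pics/w22.png

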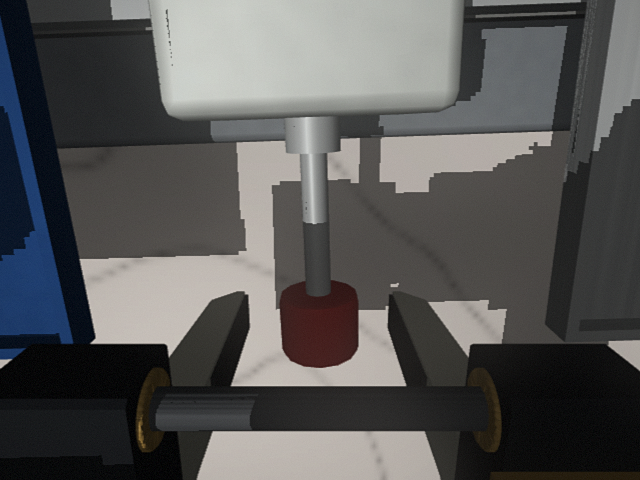

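```bash
python3 -m inch '[[[0,0,0,0,0,0],[0,0,0,0,0,0],[0,0,0,0,0,0],[0,0,0,0,0,0],[0,0,0,0,0,0]]]' 20 25
python3 -m inch '[[[-5,0,0,0,0,0],[-8,0,0,0,0,0],[-8,0,0,0,0,0],[-8,0,0,0,0,0],[-6,0,0,0,0,0],[0,0,0,0,0,0],[0,0,0,0,0,0]]]'
```

```text
t: 46.98
tool_pos: [0.4387, -0.0331, 0.0587]
orientation: [-0.001, 2.22, -2.222]
force: [-0.6, -3.5, 0.9]
opening: 0.0311
t: 47.85
tool_pos: [0.4736, -0.032, 0.0586]
orientation: [-0.002, 2.222, -2.22]
force: [-1.3, 3.7, 4.3]
opening: 0.031
```

```bash
python3 -m inch '[[[-1,0,0,0,0,0],[-1,0,0,0,0,0],[0,0,0,0,0,0],[0,0,0,0,0,0]]]'
```

```text
t: 48.35
tool_pos: [0.4738, -0.032, 0.0585]
orientation: [0.006, -2.221, 2.219]
force: [-12.3, 3.5, 13.3]
opening: 0.0314
```

At the inner stop. Relax, release and retreat.

```bash
python3 -m inch '[[[2,0,0,0,0,0],[0,0,0,0,0,0],[0,0,0,0,0,0],[0,0,0,0,0,0],[0,-20,0,0,0,0],[0,-50,0,0,0,0],[0,-60,0,0,0,0],[20,-40,0,0,0,0]]]' 60
python3 -m inch '[[[40,0,0,0,0,0],[10,0,0,0,0,0],[0,0,0,0,0,0],[0,0,0,0,0,0],[0,0,0,0,0,0],[0,0,0,0,0,0],[0,0,0,0,0,0],[0,0,0,0,0,0]]]'
python3 - <<'E'
from h import *
c=snap('wrist','w23'); p,R,s=tool(); print(p,s['force']); snap('side','s23'); crop('s23',160,150,460,370,2.6,'s23c'); snap('top','t23')
t=load('t23'); print(t['tvec'])
E
```

```text
t: 49.35
tool_pos: [0.4547, -0.0329, 0.2319]
orientation: [0.003, 2.219, -2.22]
force: [0.6, -1.4, -0.1]
opening: 0.0599
t: 50.35
tool_pos: [0.4037, -0.0327, 0.2286]
orientation: [-0.001, 2.221, -2.221]
force: [-0.3, 0.4, -0.1]
opening: 0.0598
[ 0.40361917 -0.03265452  0.22860499] [-0.25446888  0.13886257 -0.40625671]
[-0.02727625  0.60056314  1.23696072]
```

View pics/w23.png

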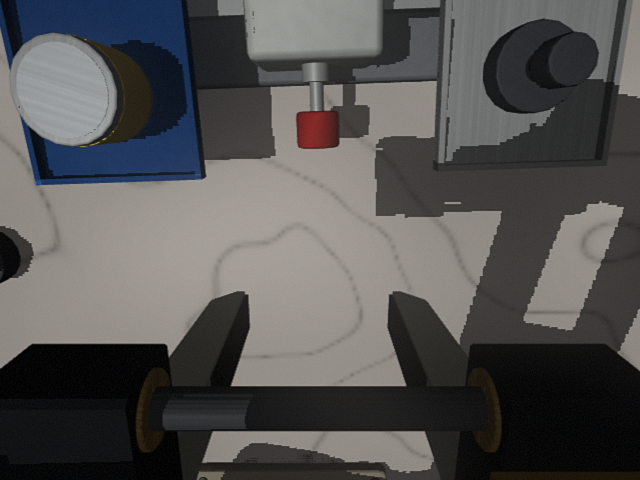

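View pics/s23c.png

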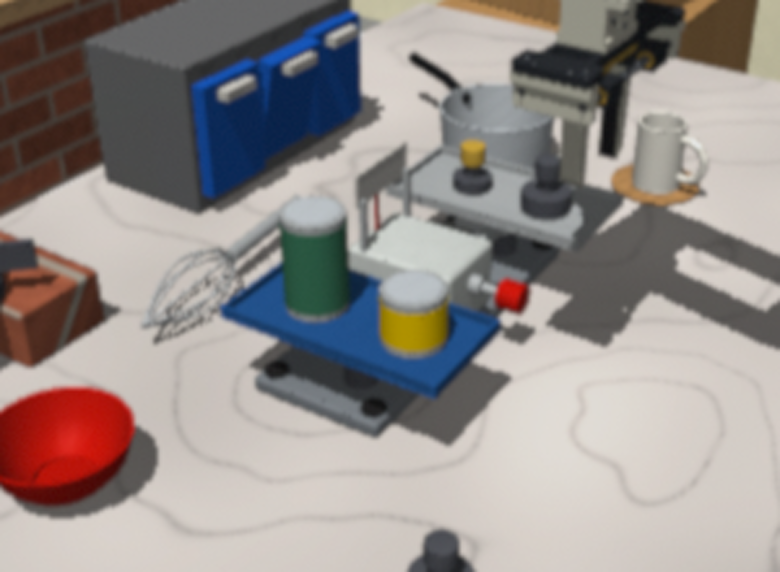

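View pics/t23.png

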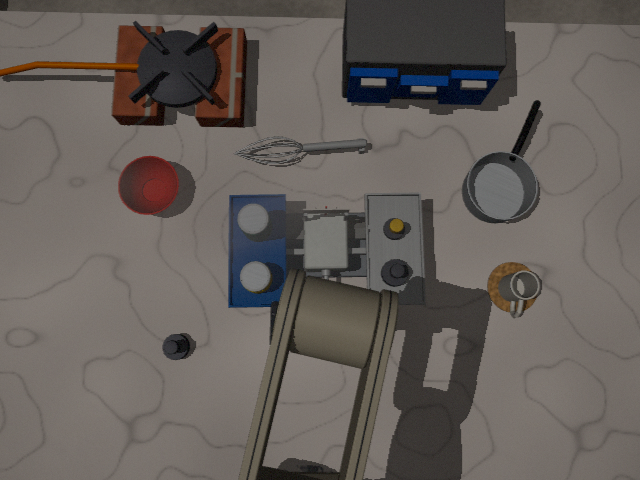

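```bash
python3 - <<'E'
from h import *
for f in('side0','s13','s16','s23'):
    im=load(f)['image'].astype(int)[230:300,330:400]
    m=(im[...,2]>120)&(im[...,1]<60)&(im[...,0]<60); y,x=np.nonzero(m); print(f,x.mean()+330,y.mean()+230,m.sum())
E
```

```text
side0 355.84615384615387 262.6373626373626 91
s13 355.8229166666667 262.3333333333333 96
s16 368.4659090909091 267.22727272727275 88
s23 355.84615384615387 262.6373626373626 91
```

The knob is back exactly where it started, and every item is in place, so I'm handing the job in.

```bash
python3 -c "
from plant import robot
print(robot.close_job())"
```

```text
the job is handed in; nothing more can be done
None
```

The job is done and handed in at about 50 s of robot time, with no verdict reported.

- **Order of work:** I moved the mug to the cork mat, then stood the two tins I found (one tall, one short) on the blue pan with the beam locked. I pulled the knob to its outer stop, put one 400 g weight and the 200 g weight on the steel pan, and pushed the knob back to its inner stop.
- **Level check:** About 2.5 s after release, with my hands off, the needle stood at the middle mark. Both pan rims matched the level height in the side view.
- **Lock check:** The knob's position in the side picture was the same at the end as at the start (355.8, 262.6 px). Pushing further gave about 12 N against the stop.
- **Last pictures:** The mug is on its mat, slightly off its middle. The tins and weights are upright on their pans, and the whisk, saucepan and bowl look unmoved. The robot is clear of everything.
- **Disagreements:** The wrist camera put things 3–5 mm further from the robot than the top camera. I worked between the two, and every grasp held. The unused 400 g weight shifted a few centimetres during the run while the robot was away from it, so I left it.
- **Third tin:** None showed in any view. The cameras did not cover every spot beside the robot's base.

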